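Clamp the casting moulds for pouring

TASK

Get the plaster moulds ready for casting. First lift the cover off every mould that still has one and set each cover flat, knob up, in its own pocket of the wooden holder. Then wind the vise open and stand all three moulds on its bed between the rails, pour holes up and seams parallel to the jaws, and finally crank the jaw in until they are tight against the backstop and the sprung pad is pushed about halfway in; leave the other pottery where it is.

Things in the scene. Friction and masses are not known exactly. Their poses are not given: they have to be found in the camera images.
- mould_a: White plaster mould, a loose upright block with a brown strap and a vertical seam line, on an 8 mm steel foot plate: 60 mm wide (its x, grip it across this), 54 mm thick across the seam (its y, the clamping direction), 74 mm high in all, 0.3-0.5 kg. Origin: centre of the underside, z up. Round pour hole in the top, 40 mm across, 10 mm deep. Half a turn makes no difference.
- cover_a: Loose cover; if there, on mould_a's pour hole at the start: plaster plug 34 mm across, 8 mm high; on it a disc 48 mm across, 8 mm thick; on top an upright wooden knob 22 mm across, 16 to 50 mm above the origin; 80 g. Origin: centre of the plug's underside (66 mm above its mould's underside when seated), z up through the knob. May be absent (its mould then starts uncovered).
- mould_b: White plaster mould, a loose upright block with a brown strap and a vertical seam line, on an 8 mm steel foot plate: 60 mm wide (its x, grip it across this), 60 mm thick across the seam (its y, the clamping direction), 74 mm high in all, 0.3-0.5 kg. Origin: centre of the underside, z up. Round pour hole in the top, 40 mm across, 10 mm deep. Half a turn makes no difference.
- cover_b: Loose cover; if there, on mould_b's pour hole at the start: plaster plug 34 mm across, 8 mm high; on it a disc 48 mm across, 8 mm thick; on top an upright wooden knob 22 mm across, 16 to 50 mm above the origin; 80 g. Origin: centre of the plug's underside (66 mm above its mould's underside when seated), z up through the knob. May be absent (its mould then starts uncovered).
- mould_c: White plaster mould, a loose upright block with a brown strap and a vertical seam line, on an 8 mm steel foot plate: 60 mm wide (its x, grip it across this), 66 mm thick across the seam (its y, the clamping direction), 74 mm high in all, 0.3-0.5 kg. Origin: centre of the underside, z up. Round pour hole in the top, 40 mm across, 10 mm deep. Half a turn makes no difference.
- cover_c: Loose cover; if there, on mould_c's pour hole at the start: plaster plug 34 mm across, 8 mm high; on it a disc 48 mm across, 8 mm thick; on top an upright wooden knob 22 mm across, 16 to 50 mm above the origin; 80 g. Origin: centre of the plug's underside (66 mm above its mould's underside when seated), z up through the knob. May be absent (its mould then starts uncovered).
- holder: Fixed wooden cover holder, 74 mm (its x) by 212 mm (its y), 22 mm high, with three open square pockets 64 mm across, centred at x = 0, y = -69, 0 and +69 mm. Walls 5 mm thick, pocket floor 5 mm above the table. Origin: centre of the underside. One cover fits flat in each pocket; any cover in any pocket.
- vise: Fixed mould vise. Origin: on its underside; y along the bed from backstop to crank, z up. Bed top 30 mm up; moulds stand on it between two rails 10 mm high, 8 mm thick (inner faces x = -35 and +35 mm), from the backstop's face at y = -130 mm to the moving jaw. Jaws reach 100 mm up and are up to 70 mm wide; gear head at y = 170 to 260 mm, 100 mm high, with the crank on top.
- backstop: The vise's fixed steel jaw, 70 mm wide, 22 mm thick, 70 mm high, at the end of the bed away from the crank. Origin: centre of its underside, on the bed.
- stop_face (a point): Centre of the backstop's clamping face, on the vise's centre line, 35 mm above the bed.
- pad_face (a point): Centre of the moving jaw's clamping face (front of the sprung pad), on the vise's centre line, 35 mm above the bed. The gap between the jaws is its distance from stop_face along the vise's y; it can be wound from about 52 to 225 mm and at the start (75 to 109 mm) is too small for the moulds.
- crank (a joint): Crank angle (rad), growing clockwise seen from above, -20.8 (jaw fully open) to 6.2. Vertical axis at x = 0, y = 215 mm of the vise. Clockwise closes the jaw, 6.37 mm per rad (40 mm per turn); counter-clockwise opens it. Gap 92 mm at 0. About 0.22 N m of friction (4 N at the grip): it stays where it is left, also when clamped.
- knob (a point): Point on the axis of the crank's upright black grip (26 mm across, 50 mm high, spins freely), 30 mm above its foot and 20 mm below its top; 60 mm from the crank's axis, 154 mm above the table. The crank arm lies just under the grip's foot. Pinched from above, the grip can be led round in circles without turning the hand.
- pad (a joint): How far the sprung steel pad of the moving jaw is pushed back towards its carriage (m): 0 free, 0.008 halfway, 0.016 fully home; spring 3 N per mm. Moulds being slid along the bed press it in by up to 6 mm; once they are tight against the backstop it goes in 6.4 mm per rad of crank.
- teapot: Unfired grey clay teapot, 96 mm body, 125 mm high with spout and handle; bystander. Origin: centre of its underside.
- orange_mug: Orange plastic mug, 80 mm across, 85 mm high; bystander. Origin: centre of its underside.
- spare_block: Plain plaster block 60 x 100 x 50 mm lying flat, without hole or strap; bystander. Origin: centre of its underside.
- rolling_pin: Wooden rolling pin, 200 mm long, 36 mm thick; bystander. Origin: centre of its underside as it lies.
- slip_bowl: White ceramic bowl, 110 mm across, 50 mm high; bystander. Origin: centre of its underside.
There are look-alikes about, which are no part of the job. Leave any red look-alike of the mould_c alone.

How it is judged (in metres and radians):
On the way, in this order (a step that is already met when the one before it is completed fails the run):
1. every cover is flat in a pocket of the holder, released (x of cover_a in the frame of holder between -0.03 and 0.03 m and y of cover_a in the frame of holder between -0.1 and 0.1 m and z of cover_a in the frame of holder between 0.001 and 0.01 m and angle between each of cover_a, cover_b, cover_c's own z axis and vertical below 0.15 rad and contact force between the fingers and cover_a below 0.3 N and x of cover_b in the frame of holder between -0.03 and 0.03 m and y of cover_b in the frame of holder between -0.1 and 0.1 m and z of cover_b in the frame of holder between 0.001 and 0.01 m and contact force between the fingers and cover_b below 0.3 N and x of cover_c in the frame of holder between -0.03 and 0.03 m and y of cover_c in the frame of holder between -0.1 and 0.1 m and z of cover_c in the frame of holder between 0.001 and 0.01 m and contact force between the fingers and cover_c below 0.3 N), for 0.2 s.
2. every mould stands upright on the vise bed between the rails and jaws, seams parallel to the jaws, released (x of mould_a in the frame of vise between -0.009 and 0.009 m and y of mould_a in the frame of vise between -0.13 and 0.13 m and z of mould_a in the frame of vise between 0.026 and 0.036 m and angle between each of mould_a, mould_b, mould_c's own z axis and vertical below 0.1 rad and angle between the y axis of each of mould_a, mould_b, mould_c and the y axis of vise, either way round below 0.2 rad and contact force between the fingers and mould_a below 0.3 N and x of mould_b in the frame of vise between -0.009 and 0.009 m and y of mould_b in the frame of vise between -0.13 and 0.13 m and z of mould_b in the frame of vise between 0.026 and 0.036 m and contact force between the fingers and mould_b below 0.3 N and x of mould_c in the frame of vise between -0.009 and 0.009 m and y of mould_c in the frame of vise between -0.13 and 0.13 m and z of mould_c in the frame of vise between 0.026 and 0.036 m and contact force between the fingers and mould_c below 0.3 N), for 0.2 s.
3. the moulds are tight against the backstop and the sprung pad is pushed in 3 to 13.5 mm (value of joint pad between 0.003 and 0.0135 m and contact force between backstop and anything else above 3 N), for 0.2 s.
At the end, for the whole second after the job is handed in: Covers flat (0.15 rad) in holder pockets; moulds upright (0.1 rad) on the vise bed between the rails, seams parallel to the jaws (0.2 rad); pad pushed in 3 to 13.5 mm, over 3 N on the backstop; all released and at rest (all of step 1 and all of step 2 and all of step 3 and linear speed of each of cover_a, cover_b, cover_c, mould_a, mould_b, mould_c below 0.02 m/s); the robot touches nothing.
It fails at once if a bystander (teapot, mug, spare block, rolling pin, bowl) is moved more than 40 mm (distance of any of teapot, orange_mug, spare_block, rolling_pin, slip_bowl from where it was at the start of the episode above 0.04 m).
Of cover_a, cover_b, cover_c only 1 to 3 are there at a start; the rules pass over those that are not, and their reading is None.
At some moment in a run one of mould_a, mould_b, mould_c may be knocked a few centimetres aside while the robot is not near it.
Once in a run the grip may slacken for a moment while it holds something.
It also fails if it takes over 210 s, if anything falls off the work surface, if the arm or the gripper's body presses on something with over 40 N, if the wrist force passes 120 N, or if a joint passes its speed limit or range.

ROBOT

A 6-joint arm with a two-finger parallel gripper is mounted at the origin on the work surface. World frame = base frame: x ahead of the robot, y to its left, z up, the work surface at z = 0. Lengths are in m, angles in degrees, forces in N, time in s.
With the tool pointing down it reaches from about 0.375 to 0.9 m from the base axis. Payload 3.1 kg.
Tool frame: the origin (TCP) lies midway between the tips of the shut fingers; the grasp point (between the pads) lies bot.hold_point_z behind it (bot.hold_point_z is the distance from the TCP to the grasp point, in m); z points along the fingers, y is the direction in which the jaws open and shut (so a half turn about z gives the same grasp; the last joint's range is limited). The gripper opens to 87 mm and grips with 3 to 60 N. Pads are 19 mm wide; open, the fingers measure 117 mm over their backs; the gripper's body (75 mm by 190 mm) begins 51 mm behind the grasp point.
Start: joints at [-10.227, 30.224, 82.088, -0, 67.689, -10.227], TCP at [0.625, 0, 0.223] pointing down, gripper open.
Joint ranges: [-176.69, 176.69], [-43.24, 126.21], [12.49, 139.97], [-82, 262], [0, 151.66], [-163.58, 163.58]. Speed limits (degrees/s): [159.86, 159.86, 180, 180, 180, 180].

INTERFACE

Orientations are given as a 3x3 rotation matrix whose columns are the frame's x, y, z axes.
In Python, from rig import bot, vision, hand_in gives the robot as it stands. The module is installed in compiled form; this text tells all that it offers.
- The arm moves only by the shell command python3 -m handwheel 'ROWS'. ROWS is JSON, a list of rows, each an object of numbers: "hand": the gripper's target within -1 to 1 (fully open at 1, half-way at 0, shut at -1); "dx", "dy", "dz": the shift along the world's x, y, z in cm; "wx", "wy", "wz": the turn, a rotation vector about the world's x, y, z in rad. In form: [{"hand": .., "dx": .., "dy": .., "dz": .., "wx": .., "wy": .., "wz": ..}, ...]. A call has 1 to 10 rows; each row shifts and turns the commanded pose from where the row before left it; what a row does not reach is not made up. A row lasts 1/10 s, in which the tool goes at most 50 mm and 8.59 degrees, less where a joint would pass 70% of its speed; a pose out of reach is approached as far as the arm can. A call with a gripper value outside its range is refused whole. The fingers move at their own pace and stop on an object; the grip force is fixed at half the most. Time passes only in rows, so rows that do not move let the fingers close. It gives the time, the measured TCP pose, the force and the opening at its end, in the units of the state.
- bot.read_state(): the state, without advancing time (a new reading comes with each control period).
- vision.capture(name): name is "scene" or "side" or "wrist"; returns (picture, depth): 400x640x3 uint8, red, green, blue; 400x640 float32, m along the optical axis (not along the pixel's ray), 0 where there is no reading.
- vision.get_calibration(name): a dict with "fx", "fy", "cx", "cy" (pixels), "rvec" (rotation vector, rad) and "tvec" (3), from world to camera coordinates, as OpenCV has them. Camera axes: x right, y down, z forward; pixel columns grow to the right and rows downward; lengths in m; the calibration is good to about 2 mm. A picture is of the moment at which its call begins: read the wrist's pose just before it. get_calibration takes no time and is no camera call; for the wrist camera it gives the pose at the moment of the call.
- hand_in(): hands the job in, once; it reports no verdict.
The state is a dict: "time_s": time; "joint_positions": joint angles; "qvel": joint speeds; "tau": joint torques, N m; "position": TCP position; "tcp_rot": TCP orientation; "force": force on the tool from outside, world axes, zero at the start; "moment": the same for the moment, N m; "opening": opening from 0.0 (shut) to 1.0 (fully open).
Only numpy, scipy, OpenCV 4.12 (cv2) and the standard library are available. Lean on these libraries where they do the work, as an engineer would, in place of code of your own. Each camera call takes 0.05 s, during which the arm holds its last target.

## Working session

There is one attempt and no reset: what is moved stays moved. The work goes in short steps, Python scripts to look and compute and a shell command to move; the robot and the scene stay as the last step left them, time stands still between calls to the robot, and variables do not carry over. Pictures are saved under pics/ and viewed, and the job is handed in when it is done.

```bash
mkdir -p pics; cat > h.py <<'E'
import numpy as np, cv2
from rig import bot, vision, hand_in
def cap(n,fn=None):
    c=vision.get_calibration(n); p,d=vision.capture(n)
    if fn: cv2.imwrite('pics/'+fn,p[:,:,::-1])
    return p,d,c
def cloud(d,c):
    v,u=np.indices(d.shape); R=cv2.Rodrigues(np.array(c['rvec'],float))[0]; t=np.array(c['tvec'],float).ravel()
    P=np.stack([(u-c['cx'])/c['fx']*d,(v-c['cy'])/c['fy']*d,d],-1)
    return (P-t)@R
E
python3 - <<'E'
from h import *
s=bot.read_state(); print(s['time_s'],s['position'],s['force'],s['opening'],bot.hold_point_z)
for n in('scene','side','wrist'):
    p,d,c=cap(n,n+'0.png'); R=cv2.Rodrigues(np.array(c['rvec']))[0]; print(n,c['fx'],c['cx'],c['cy'],-R.T@np.array(c['tvec']).ravel(),R[2])
    np.savez(n+'0.npz',p=p,d=d,W=cloud(d,c))
E
```

```text
0.0 [6.24287732e-01 1.54626186e-04 2.21599729e-01] [0.77474344 0.97549468 0.32281308] 0.9994783100132008 0.0187
scene 445.17123186653254 311.8733016192678 205.49866827584077 [1.03436361 0.85635849 0.84213702] [-0.38743728 -0.70177387 -0.59783424]
side 431.2178132850889 314.42800902839633 196.3850256582944 [ 0.29277121 -0.72257242  0.96278594] [ 0.22758678  0.63705452 -0.73645488]
wrist 291.0832687609826 315.8200357517 203.8938141599932 [0.62480056 0.07142535 0.3844205 ] [-0.00251794 -0.25619402 -0.9666221 ]
```

View pics/scene0.png

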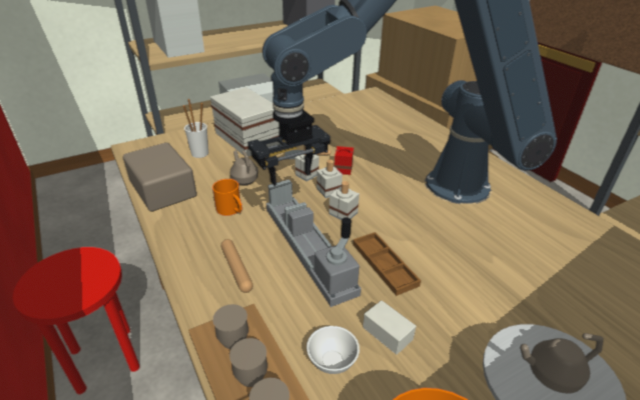

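View pics/side0.png

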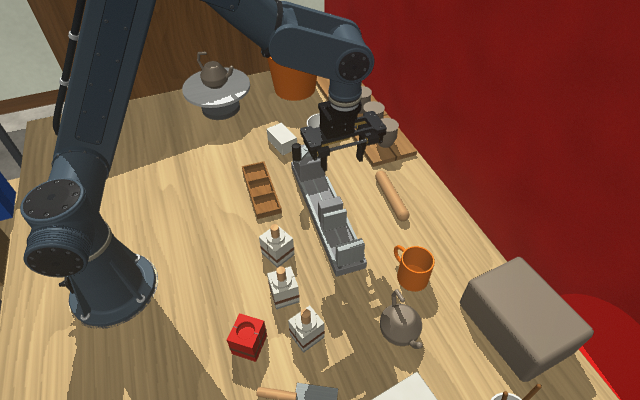

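View pics/wrist0.png

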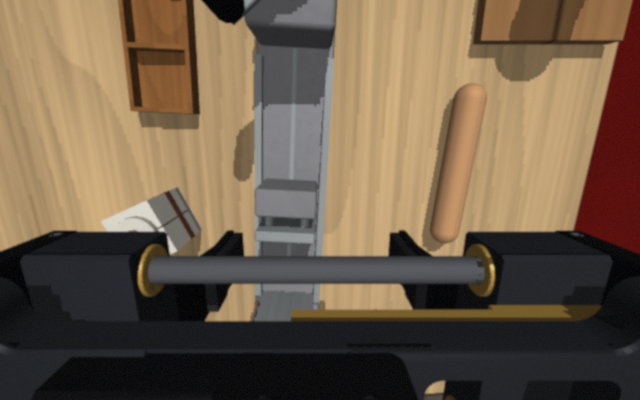

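```bash
python3 - <<'E'
from h import *
z=np.load('side0.npz'); W=z['W']; p=z['p']
cv2.imwrite('pics/sc.png',cv2.resize(p[130:370,200:420],None,fx=3.5,fy=2.5*1,interpolation=cv2.INTER_CUBIC)[:,:,::-1])
for (u,v,t) in [(277,232,'k1'),(281,272,'k2'),(306,316,'k3'),(246,320,'red'),(297,152,'crankgrip'),(264,175,'h')]:
    print(t,W[v,u])
Z=W[...,2]
m=((Z>.1)&(Z<.121)&(W[...,1]<.15)).astype(np.uint8)
# cloud for each: knob tops
for (u,v) in [(277,232),(281,272),(306,316)]:
    w=W[v-25:v+50,u-40:u+40].reshape(-1,3)
    k=w[(w[:,2]>.112)&(w[:,2]<.12)]; print('knobtop',len(k),k.mean(0), k.min(0),k.max(0))
    k=w[(w[:,2]>.070)&(w[:,2]<.0775)]
    k=w[(w[:,2]>.079)&(w[:,2]<.085)]; print('disc',len(k),k.mean(0))
E
```

```text
k1 [ 0.42757189 -0.05954992  0.10421062]
k2 [ 0.39978483 -0.18368794  0.11685276]
k3 [ 0.41669404 -0.30605104  0.11451804]
red [ 0.29487915 -0.24946695  0.07779758]
crankgrip [0.55547535 0.14999473 0.15745226]
h [0.47191325 0.24834317 0.0067995 ]
knobtop 113 [ 0.41048715 -0.12294394  0.11511905] [ 0.39020909 -0.1875836   0.11229393] [ 0.43347018 -0.03912531  0.11950006]
disc 242 [ 0.41376185 -0.10786042  0.08160988]
knobtop 140 [ 0.40969223 -0.24404684  0.11524171] [ 0.39020909 -0.30963632  0.1122616 ] [ 0.42809113 -0.16626424  0.11950006]
disc 255 [ 0.40534356 -0.21722543  0.08137612]
knobtop 76 [ 0.41754897 -0.29967774  0.11535662] [ 0.40775394 -0.30963632  0.1122616 ] [ 0.42809113 -0.28907774  0.11858332]
disc 213 [ 0.41536679 -0.30381761  0.0815007 ]
```

View pics/sc.png

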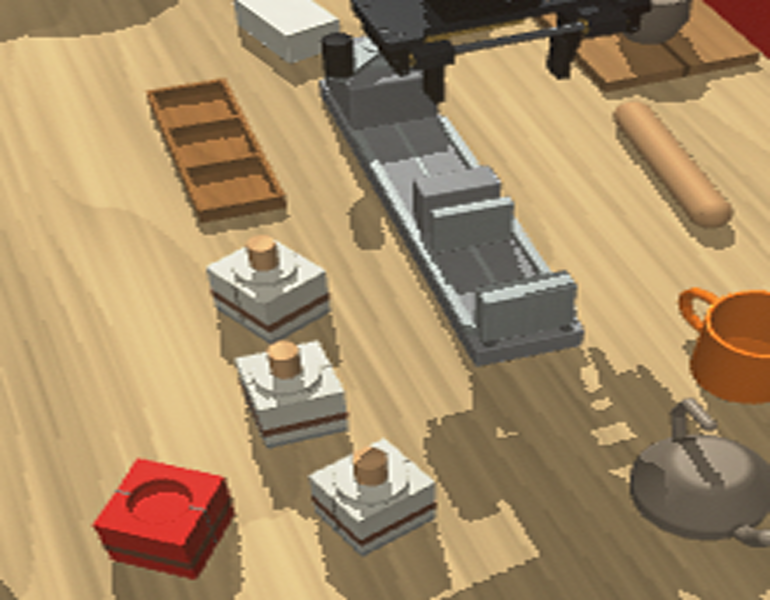

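```bash
cat >> h.py <<'E'
def rect(pts):
    (c,s,a)=cv2.minAreaRect((pts*1000).astype(np.float32)); return np.round(c,1),np.round(s,1),round(a,1)
E
python3 - <<'E'
from h import *
W={n:np.load(n+'0.npz')['W'] for n in('side','scene')}
Pc={n:np.load(n+'0.npz')['p'] for n in('side','scene')}
for n in W:
    w=W[n]; Z=w[...,2]; hsv=cv2.cvtColor(Pc[n],cv2.COLOR_RGB2HSV)
    print(n)
    m=((Z>.060)&(Z<.079)&(w[...,0]>.3)&(w[...,0]<.52)&(w[...,1]<0.05)&(w[...,1]>-.4)).astype(np.uint8)
    nn,l,st,ce=cv2.connectedComponentsWithStats(m)
    for i in range(1,nn):
        if st[i,4]>60: print('mould',st[i,4],*rect(w[l==i][:,:2]), ce[i])
    m=((Z>.110)&(Z<.1205)&(w[...,0]>.3)&(w[...,0]<.52)&(w[...,1]<0.05)&(w[...,1]>-.4)).astype(np.uint8)
    nn,l,st,ce=cv2.connectedComponentsWithStats(m)
    for i in range(1,nn):
        if st[i,4]>20: print('knob',st[i,4],*rect(w[l==i][:,:2]), w[l==i].mean(0).round(4))
    m=((Z>.016)&(Z<.027)&(w[...,0]>.38)&(w[...,0]<.60)&(w[...,1]<0.4)&(w[...,1]>0.05)&(hsv[...,1]>90)).astype(np.uint8)
    m[cv2.dilate(m,np.ones((2,2)))>0]|=0
    nn,l,st,ce=cv2.connectedComponentsWithStats(m)
    for i in range(1,nn):
        if st[i,4]>60: print('holder',st[i,4],*rect(w[l==i][:,:2]))
    for lo,hi,nm in((.027,.034,'bed'),(.037,.043,'rail'),(.093,.105,'jaws'),(.145,.18,'grip')):
        m=((Z>lo)&(Z<hi)&(w[...,0]>.5)&(w[...,0]<.72)&(w[...,1]<0.25)&(w[...,1]>-.3)&(hsv[...,1]<70)).astype(np.uint8)
        nn,l,st,ce=cv2.connectedComponentsWithStats(m)
        for i in range(1,nn):
            if st[i,4]>30: print(nm,st[i,4],*rect(w[l==i][:,:2]),w[l==i].mean(0).round(3),ce[i].round())
E
```

```text
side
mould 338 [424.3 -51.5] [63.1 70. ] 23.4 [276.0295858  242.09467456]
mould 355 [ 401.3 -177.6] [62.6 61.1] 89.3 [283.12957746 283.82253521]
mould 352 [ 417.9 -298.1] [61.1 55.9] 16.8 [305.99431818 325.38352273]
mould 232 [ 315.8 -269.9] [62.2 31.2] 89.8 [255.84913793 326.59913793]
knob 56 [422.8 -50.5] [20.1 21.8] 10.6 [ 0.4235 -0.0516  0.1146]
knob 69 [ 400.6 -177.5] [20.1 20.9] 18.8 [ 0.4001 -0.1784  0.1148]
knob 79 [ 417.8 -299.8] [20.1 19.3] 70.0 [ 0.4174 -0.2999  0.1152]
holder 389 [445.3 191.3] [216.9  74.3] 87.6
bed 550 [598.4 113.2] [203.4  85.2] 87.1 [0.596 0.108 0.03 ] [316. 190.]
bed 407 [590.7 -82.6] [84.3 69.2] 87.4 [ 0.589 -0.076  0.03 ] [338. 236.]
bed 132 [ 583.3 -168.2] [21.5 84.6] 83.9 [ 0.581 -0.17   0.03 ] [349. 265.]
rail 52 [637.   97.6] [87.4  9.2] 86.3 [0.637 0.095 0.04 ] [331. 187.]
rail 248 [563.5  -8.9] [294.6  28.7] 86.9 [ 0.554 -0.023  0.04 ] [319. 225.]
rail 60 [628.4 -71.1] [75.9  9.2] 87.8 [ 0.628 -0.072  0.039] [351. 229.]
jaws 141 [595.3 165.8] [31.6 64.8] 86.8 [0.593 0.163 0.099] [308. 161.]
jaws 197 [591.8  -8.2] [30.7 62.9] 86.1 [ 0.592 -0.00
[... 675 characters left out ...]
[ 0.596 -0.123  0.03 ] [282. 209.]
bed 33 [636.  -26.2] [135.7   2.8] 87.1 [ 0.636 -0.028  0.03 ] [284. 231.]
bed 764 [605.7 125.9] [253.9  79.7] 84.8 [0.605 0.096 0.03 ] [315. 255.]
rail 420 [594.4 -10.1] [306.5  88.8] 87.5 [ 0.607 -0.008  0.04 ] [297. 230.]
rail 49 [609.5 241.1] [22.2 80.5] 73.0 [0.614 0.24  0.04 ] [341. 288.]
jaws 128 [ 586.9 -155.8] [26.5 69.7] 86.7 [ 0.587 -0.153  0.099] [280. 185.]
jaws 63 [592.7 -41.9] [17.  63.2] 85.5 [ 0.592 -0.042  0.095] [295. 206.]
jaws 167 [595.2  -3.7] [35.6 64.3] 88.4 [ 0.595 -0.004  0.097] [300. 213.]
jaws 624 [605.  199.3] [91.1 81.4] 87.6 [0.612 0.21  0.1  ] [336. 262.]
grip 121 [558.7 162.4] [26.2 21.7] 57.1 [0.561 0.167 0.165] [346. 224.]
```

```bash
python3 - <<'E'
from h import *
s=bot.read_state(); print(s['tcp_rot'])
E
```

```text
[[ 2.26263562e-05  9.99998689e-01 -1.61896219e-03]
 [ 9.99999955e-01 -2.21396250e-05  3.00661239e-04]
 [ 3.00625002e-04 -1.61896892e-03 -9.99998644e-01]]
```

```bash
python3 -m handwheel '[{"hand":1,"dx":-2,"dy":-0.5,"dz":0.4,"wz":-0.149},{"hand":1,"dx":-2,"dy":-0.5,"dz":0.4,"wz":-0.149},{"hand":1,"dx":-2,"dy":-0.5,"dz":0.4,"wz":-0.149},{"hand":1,"dx":-2,"dy":-0.5,"dz":0.4,"wz":-0.149},{"hand":1,"dx":-2,"dy":-0.5,"dz":0.4,"wz":-0.149},{"hand":1,"dx":-2,"dy":-0.5,"dz":0.4,"wz":-0.149},{"hand":1,"dx":-2,"dy":-0.5,"dz":0.4,"wz":-0.149},{"hand":1,"dx":-2,"dy":-0.5,"dz":0.4,"wz":-0.149},{"hand":1,"dx":-2,"dy":-0.5,"dz":0.4,"wz":-0.149},{"hand":1,"dx":-2,"dy":-0.5,"dz":0.4,"wz":-0.149}]'
python3 -m handwheel '[{"hand":0,"wz":-0.08},{"hand":0}]'
python3 - <<'E'
from h import *
s=bot.read_state(); print(s['position'],s['tcp_rot'][:,1],s['joint_positions'])
cap('wrist','w1.png');cap('scene','s1.png')
E
```

```text
[6.24458533e-01 1.31554898e-04 2.21800792e-01] [ 9.99998689e-01 -2.21396250e-05 -1.61896892e-03] [-1.02271332e+01  3.02674145e+01  8.21374176e+01  5.22470133e-04
  6.76895124e+01 -1.02260495e+01]invalid input
invalid input
```

View pics/w1.png

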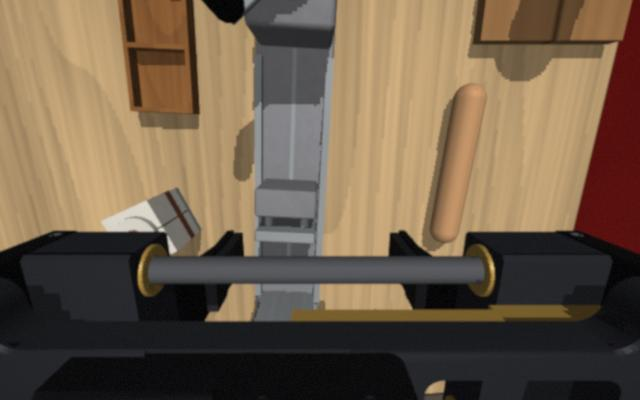

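View pics/s1.png

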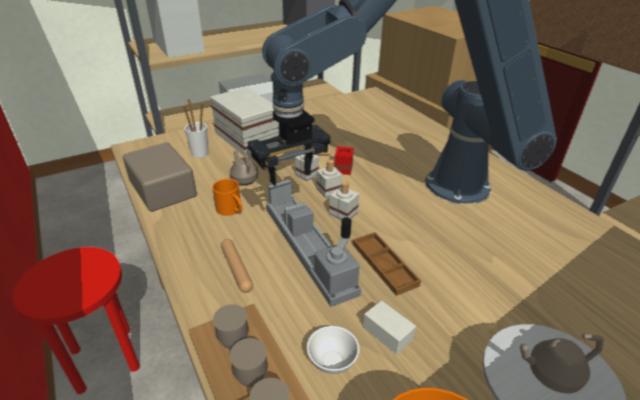

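The picture is unchanged; the rows were refused, presumably because every key is required.

```bash
python3 -m handwheel '[{"hand":1,"dx":-2,"dy":-0.5,"dz":0.4,"wx":0,"wy":0,"wz":-0.149},{"hand":1,"dx":-2,"dy":-0.5,"dz":0.4,"wx":0,"wy":0,"wz":-0.149},{"hand":1,"dx":-2,"dy":-0.5,"dz":0.4,"wx":0,"wy":0,"wz":-0.149},{"hand":1,"dx":-2,"dy":-0.5,"dz":0.4,"wx":0,"wy":0,"wz":-0.149},{"hand":1,"dx":-2,"dy":-0.5,"dz":0.4,"wx":0,"wy":0,"wz":-0.149},{"hand":1,"dx":-2,"dy":-0.5,"dz":0.4,"wx":0,"wy":0,"wz":-0.149},{"hand":1,"dx":-2,"dy":-0.5,"dz":0.4,"wx":0,"wy":0,"wz":-0.149},{"hand":1,"dx":-2,"dy":-0.5,"dz":0.4,"wx":0,"wy":0,"wz":-0.149},{"hand":1,"dx":-2,"dy":-0.5,"dz":0.4,"wx":0,"wy":0,"wz":-0.149},{"hand":1,"dx":-2,"dy":-0.5,"dz":0.4,"wx":0,"wy":0,"wz":-0.149}]'
python3 -m handwheel '[{"hand":0,"dx":0,"dy":0,"dz":0,"wx":0,"wy":0,"wz":-0.08},{"hand":0,"dx":0,"dy":0,"dz":0,"wx":0,"wy":0,"wz":0}]'
python3 - <<'E'
from h import *
s=bot.read_state(); print(s['position'],s['tcp_rot'][:,1],s['joint_positions'])
cap('wrist','w1.png')
E
```

```text
time_s: 1.25
position: [0.4241, -0.0501, 0.2627]
tcp_rot: [[0.997, 0.075, 0.0], [0.075, -0.997, -0.0], [0.0, 0.0, -1.0]]
force: [-0.7, -0.4, -0.2]
opening: 0.999
time_s: 1.45
position: [0.4246, -0.0501, 0.2629]
tcp_rot: [[1.0, 0.0, 0.001], [0.0, -1.0, -0.0], [0.001, 0.0, -1.0]]
force: [0.4, -0.1, -0.1]
opening: 0.897
[ 0.4246331  -0.05011083  0.26287055] [ 3.07651256e-04 -9.99999920e-01  2.55025503e-04] [-2.17782546e+01  1.15568944e+01  1.05918174e+02  2.36296144e-03
  6.24803380e+01  6.82030219e+01]
```

View pics/w1.png

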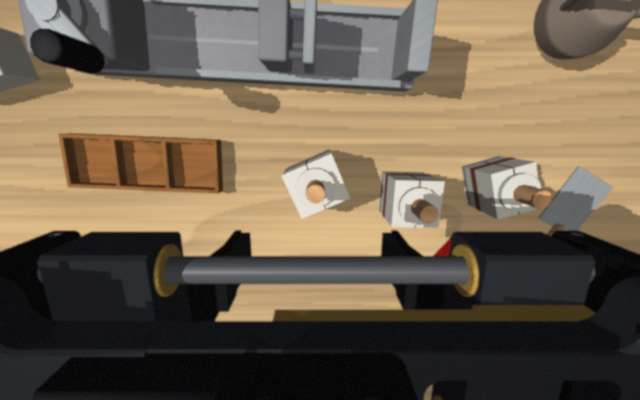

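```bash
python3 - <<'E'
from h import *
s=bot.read_state()
p,d,c=cap('wrist'); W=cloud(d,c)
cv2.imwrite('pics/w2.png',cv2.resize(p[130:240,260:600],(800,260),interpolation=cv2.INTER_CUBIC)[:,:,::-1])
Z=W[...,2]
for lo,hi,nm in((.06,.079,'mould'),(.108,.121,'knob'),(.015,.027,'hold')):
    m=((Z>lo)&(Z<hi)&(W[...,0]>.34)&(W[...,0]<.52)).astype(np.uint8)
    n,l,st,ce=cv2.connectedComponentsWithStats(m)
    for i in range(1,n):
        if st[i,4]>40: print(nm,st[i,4],*rect(W[l==i][:,:2]),ce[i].round(),W[l==i].mean(0).round(4))
E
```

```text
mould 1429 [423.8 -48. ] [61.  66.2] 23.7 [316. 184.] [ 0.4267 -0.0483  0.0742]
mould 1265 [ 418.4 -294.5] [61.2 55.5] 16.1 [505. 187.] [ 0.4236 -0.2824  0.0722]
mould 1246 [ 401.6 -174.4] [60.7 61. ] 88.5 [412. 199.] [ 0.4079 -0.1689  0.0733]
knob 314 [424.4 -47.5] [20.7 20.6] 66.9 [315. 193.] [ 0.425  -0.0476  0.116 ]
knob 385 [ 418.  -295.9] [22. 21.] 74.2 [539. 199.] [ 0.4188 -0.2934  0.1151]
knob 331 [ 400.9 -173.5] [21.1 20.8] 21.0 [427. 214.] [ 0.4019 -0.1726  0.1155]
hold 2570 [445.4 195. ] [213.3  74.3] 87.6 [136. 163.] [0.4457 0.1997 0.0214]
hold 231 [ 425.7 -276. ] [39.2 79.2] 66.4 [477. 179.] [ 0.424  -0.2751  0.0207]
hold 85 [ 406.  -145.8] [20.  62.9] 69.5 [385. 189.] [ 0.4093 -0.1466  0.0199]
```

View pics/w2.png

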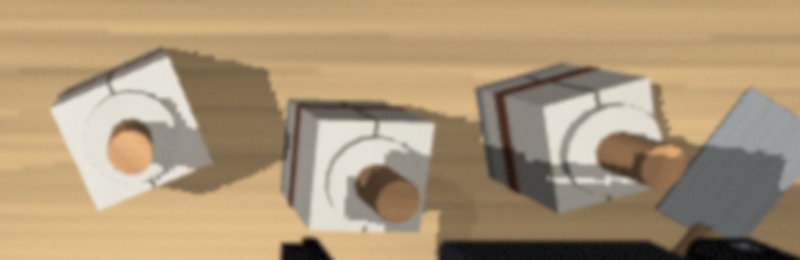

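The view shows all three covered moulds (knobs at (316,190), (427,210), (540,198)); seams all run roughly along world x. Take cover c.

```bash
python3 -m handwheel '[{"hand":0,"dx":0,"dy":0.2,"dz":-4,"wx":0,"wy":0,"wz":0},{"hand":0,"dx":0,"dy":0,"dz":-4,"wx":0,"wy":0,"wz":0},{"hand":0,"dx":0,"dy":0,"dz":-4,"wx":0,"wy":0,"wz":0},{"hand":0,"dx":0,"dy":0,"dz":-3,"wx":0,"wy":0,"wz":0},{"hand":0,"dx":0,"dy":0,"dz":-2,"wx":0,"wy":0,"wz":0},{"hand":0,"dx":0,"dy":0,"dz":0,"wx":0,"wy":0,"wz":0},{"hand":-1,"dx":0,"dy":0,"dz":0,"wx":0,"wy":0,"wz":0},{"hand":-1,"dx":0,"dy":0,"dz":0,"wx":0,"wy":0,"wz":0},{"hand":-1,"dx":0,"dy":0,"dz":0,"wx":0,"wy":0,"wz":0},{"hand":-1,"dx":0,"dy":0,"dz":0,"wx":0,"wy":0,"wz":0}]'
python3 -m handwheel '[{"hand":-1,"dx":0,"dy":0,"dz":0,"wx":0,"wy":0,"wz":0},{"hand":-1,"dx":0,"dy":0,"dz":1,"wx":0,"wy":0,"wz":0},{"hand":-1,"dx":0,"dy":0,"dz":2,"wx":0,"wy":0,"wz":0},{"hand":-1,"dx":0,"dy":0,"dz":2,"wx":0,"wy":0,"wz":0}]'
```

```text
time_s: 2.55
position: [0.4258, -0.0483, 0.0936]
tcp_rot: [[1.0, 0.001, 0.003], [0.001, -1.0, -0.001], [0.003, 0.001, -1.0]]
force: [0.1, 0.3, 4.3]
opening: 0.243
time_s: 2.95
position: [0.4244, -0.0477, 0.1434]
tcp_rot: [[1.0, 0.001, -0.001], [0.001, -1.0, 0.001], [-0.001, -0.001, -1.0]]
force: [0.9, 0.4, -0.9]
opening: 0.241
```

```bash
python3 -m handwheel '[{"hand":-1,"dx":0.4,"dy":4,"dz":0,"wx":0,"wy":0,"wz":0},{"hand":-1,"dx":0.4,"dy":4,"dz":0,"wx":0,"wy":0,"wz":0},{"hand":-1,"dx":0.4,"dy":4,"dz":0,"wx":0,"wy":0,"wz":0},{"hand":-1,"dx":0.4,"dy":4,"dz":0,"wx":0,"wy":0,"wz":0},{"hand":-1,"dx":0.4,"dy":4,"dz":0,"wx":0,"wy":0,"wz":0},{"hand":-1,"dx":0.4,"dy":4,"dz":0,"wx":0,"wy":0,"wz":0},{"hand":-1,"dx":0,"dy":4,"dz":0,"wx":0,"wy":0,"wz":0},{"hand":-1,"dx":0,"dy":3.1,"dz":0,"wx":0,"wy":0,"wz":0},{"hand":-1,"dx":0,"dy":0,"dz":-2,"wx":0,"wy":0,"wz":0},{"hand":-1,"dx":0,"dy":0,"dz":-2,"wx":0,"wy":0,"wz":0}]'
python3 - <<'E'
from h import *
cap('wrist','w3.png');cap('scene','s3.png')
E
```

```text
time_s: 3.95
position: [0.4491, 0.2646, 0.1032]
tcp_rot: [[1.0, 0.004, 0.002], [0.004, -1.0, 0.001], [0.002, -0.001, -1.0]]
force: [0.3, 0.4, -1.6]
opening: 0.248
```

View pics/w3.png

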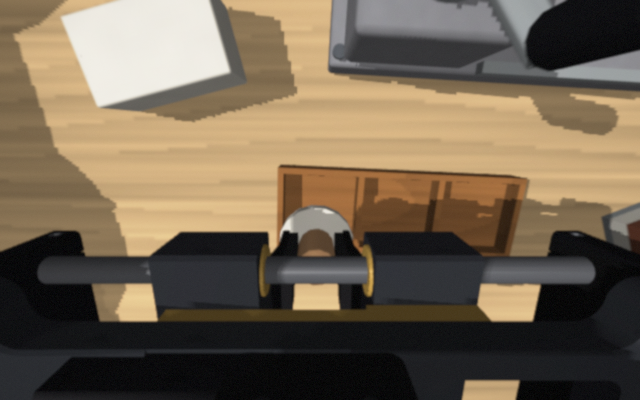

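View pics/s3.png

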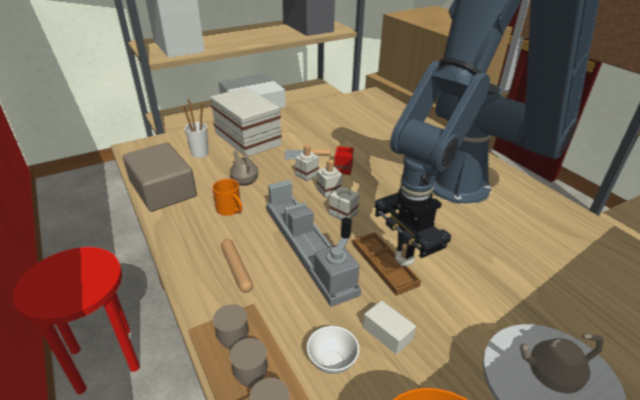

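The cover is held over the left pocket (316,225 in the wrist view). Lower and release.

```bash
python3 -m handwheel '[{"hand":-1,"dx":0,"dy":-0.1,"dz":-2,"wx":0,"wy":0,"wz":0},{"hand":-1,"dx":0,"dy":0,"dz":-2,"wx":0,"wy":0,"wz":0},{"hand":-1,"dx":0,"dy":0,"dz":-2,"wx":0,"wy":0,"wz":0},{"hand":-1,"dx":0,"dy":0,"dz":-0.7,"wx":0,"wy":0,"wz":0},{"hand":-1,"dx":0,"dy":0,"dz":-0.2,"wx":0,"wy":0,"wz":0},{"hand":-0.15,"dx":0,"dy":0,"dz":0,"wx":0,"wy":0,"wz":0},{"hand":-0.15,"dx":0,"dy":0,"dz":0,"wx":0,"wy":0,"wz":0},{"hand":-0.15,"dx":0,"dy":0,"dz":0,"wx":0,"wy":0,"wz":0}]'
python3 -m handwheel '[{"hand":-0.15,"dx":0,"dy":0,"dz":1,"wx":0,"wy":0,"wz":0},{"hand":-0.15,"dx":0,"dy":0,"dz":3,"wx":0,"wy":0,"wz":0},{"hand":0,"dx":0,"dy":0,"dz":5,"wx":0,"wy":0,"wz":0},{"hand":0,"dx":0,"dy":0,"dz":4.5,"wx":0,"wy":0,"wz":0},{"hand":0,"dx":-0.8,"dy":-4.5,"dz":0,"wx":0,"wy":0,"wz":0},{"hand":0,"dx":-0.8,"dy":-4.5,"dz":0,"wx":0,"wy":0,"wz":0},{"hand":0,"dx":-0.8,"dy":-4.5,"dz":0,"wx":0,"wy":0,"wz":0},{"hand":0,"dx":-0.8,"dy":-4.5,"dz":0,"wx":0,"wy":0,"wz":0},{"hand":0,"dx":-0.8,"dy":-4.5,"dz":0,"wx":0,"wy":0,"wz":0},{"hand":0,"dx":-0.7,"dy":-4.5,"dz":0,"wx":0,"wy":0,"wz":0}]'
```

```text
time_s: 4.85
position: [0.4497, 0.2623, 0.0345]
tcp_rot: [[1.0, 0.001, 0.002], [0.001, -1.0, 0.001], [0.002, -0.001, -1.0]]
force: [0.8, 0.0, 0.9]
opening: 0.394
time_s: 5.85
position: [0.4014, -0.0095, 0.1696]
tcp_rot: [[1.0, 0.001, 0.002], [0.001, -1.0, -0.001], [0.002, 0.001, -1.0]]
force: [0.5, -0.4, -0.0]
opening: 0.499
```

```bash
python3 -m handwheel '[{"hand":0,"dx":0,"dy":-4,"dz":1,"wx":0,"wy":0,"wz":0},{"hand":0,"dx":0,"dy":-4,"dz":1,"wx":0,"wy":0,"wz":0},{"hand":0,"dx":0,"dy":-4.2,"dz":1,"wx":0,"wy":0,"wz":0},{"hand":0,"dx":0,"dy":-4,"dz":1,"wx":0,"wy":0,"wz":0},{"hand":0,"dx":0,"dy":0,"dz":0,"wx":0,"wy":0,"wz":0}]'
cat > wk.py <<'E'
from h import *
s=bot.read_state()
p,d,c=cap('wrist','wk.png'); W=cloud(d,c); Z=W[...,2]
for lo,hi,nm in((.06,.079,'mould'),(.108,.121,'knob'),(.015,.027,'hold')):
    m=((Z>lo)&(Z<hi)&(W[...,0]>.34)&(W[...,0]<.52)).astype(np.uint8)
    n,l,st,ce=cv2.connectedComponentsWithStats(m)
    for i in range(1,n):
        if st[i,4]>100: print(nm,st[i,4],*rect(W[l==i][:,:2]),ce[i].round())
print(s['position'])
E
python3 wk.py
```

```text
time_s: 6.35
position: [0.4043, -0.176, 0.2111]
tcp_rot: [[1.0, -0.005, 0.007], [-0.005, -1.0, -0.007], [0.007, 0.007, -1.0]]
force: [0.7, -0.1, 0.7]
opening: 0.503
mould 3912 [423.7 -48.2] [60.6 67.4] 24.0 [195. 177.]
mould 1457 [ 418.2 -294.9] [61.4 54.8] 16.2 [421. 177.]
mould 1629 [ 401.7 -174.7] [59.9 60.9] 88.5 [315. 193.]
knob 506 [ 418.  -295.7] [21.3 21.1] 72.8 [447. 190.]
knob 438 [ 401.1 -174.4] [21.  20.7] 49.3 [315. 209.]
hold 991 [ 461.9 -522.7] [117.4   4.6] 8.8 [607. 134.]
hold 1941 [443.5 148.4] [122.3  74.6] 87.2 [ 56. 157.]
hold 128 [436.9 -78.7] [59.8  1.3] 23.9 [235. 160.]
hold 132 [ 425.5 -275.6] [38.2 77.5] 66.3 [397. 168.]
hold 106 [ 346.7 -413.4] [18.2 13. ] 89.5 [498. 229.]
[ 0.40428453 -0.17597164  0.21114344]
```

View pics/wk.png

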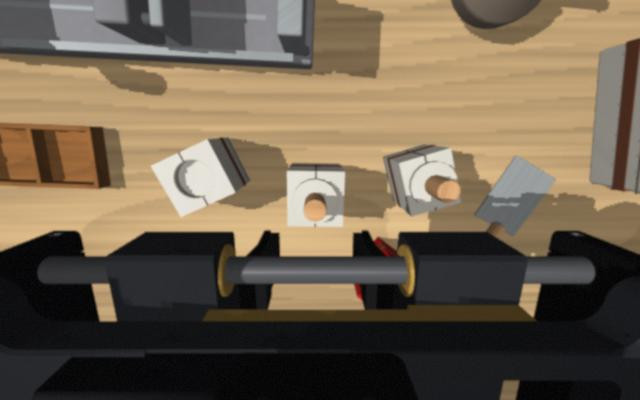

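```bash
python3 -m handwheel '[{"hand":0,"dx":0,"dy":0,"dz":-3,"wx":0,"wy":0,"wz":0},{"hand":0,"dx":0,"dy":0,"dz":-3,"wx":0,"wy":0,"wz":0},{"hand":0,"dx":0,"dy":0,"dz":-1,"wx":0,"wy":0,"wz":0},{"hand":0,"dx":0,"dy":0,"dz":0,"wx":0,"wy":0,"wz":0}]'
```

```text
time_s: 6.8
position: [0.4008, -0.1682, 0.1377]
tcp_rot: [[1.0, 0.002, -0.003], [0.002, -1.0, 0.003], [-0.003, -0.003, -1.0]]
force: [-0.4, -0.6, 1.2]
opening: 0.501
```

```bash
python3 -m handwheel '[{"hand":0,"dx":0,"dy":-0.4,"dz":0,"wx":0,"wy":0,"wz":0},{"hand":0,"dx":0,"dy":0,"dz":-2,"wx":0,"wy":0,"wz":0},{"hand":0,"dx":0,"dy":0,"dz":-2.4,"wx":0,"wy":0,"wz":0},{"hand":0,"dx":0,"dy":0,"dz":0,"wx":0,"wy":0,"wz":0},{"hand":-1,"dx":0,"dy":0,"dz":0,"wx":0,"wy":0,"wz":0},{"hand":-1,"dx":0,"dy":0,"dz":0,"wx":0,"wy":0,"wz":0},{"hand":-1,"dx":0,"dy":0,"dz":0,"wx":0,"wy":0,"wz":0},{"hand":-1,"dx":0,"dy":0,"dz":0,"wx":0,"wy":0,"wz":0},{"hand":-1,"dx":0,"dy":0,"dz":0,"wx":0,"wy":0,"wz":0}]'
python3 -m handwheel '[{"hand":-1,"dx":0,"dy":0,"dz":1,"wx":0,"wy":0,"wz":0},{"hand":-1,"dx":0,"dy":0,"dz":2,"wx":0,"wy":0,"wz":0},{"hand":-1,"dx":0,"dy":0,"dz":3,"wx":0,"wy":0,"wz":0},{"hand":-1,"dx":0,"dy":0,"dz":3,"wx":0,"wy":0,"wz":0},{"hand":-1,"dx":0,"dy":0,"dz":0,"wx":0,"wy":0,"wz":0}]'
```

```text
time_s: 7.7
position: [0.4027, -0.1745, 0.0955]
tcp_rot: [[1.0, 0.001, 0.002], [0.001, -1.0, -0.002], [0.002, 0.002, -1.0]]
force: [-1.1, -0.6, 6.2]
opening: 0.244
time_s: 8.2
position: [0.4039, -0.1753, 0.1881]
tcp_rot: [[1.0, 0.001, 0.007], [0.001, -1.0, -0.005], [0.007, 0.005, -1.0]]
force: [0.3, -0.4, -0.9]
opening: 0.24
```

```bash
python3 -m handwheel '[{"hand":-1,"dx":0.4,"dy":3.7,"dz":0,"wx":0,"wy":0,"wz":0},{"hand":-1,"dx":0.4,"dy":3.7,"dz":0,"wx":0,"wy":0,"wz":0},{"hand":-1,"dx":0.4,"dy":3.7,"dz":0,"wx":0,"wy":0,"wz":0},{"hand":-1,"dx":0.4,"dy":3.7,"dz":0,"wx":0,"wy":0,"wz":0},{"hand":-1,"dx":0.4,"dy":3.7,"dz":0,"wx":0,"wy":0,"wz":0},{"hand":-1,"dx":0.4,"dy":3.7,"dz":0,"wx":0,"wy":0,"wz":0},{"hand":-1,"dx":0.4,"dy":3.7,"dz":0,"wx":0,"wy":0,"wz":0},{"hand":-1,"dx":0.5,"dy":3.7,"dz":0,"wx":0,"wy":0,"wz":0},{"hand":-1,"dx":0.5,"dy":3.7,"dz":0,"wx":0,"wy":0,"wz":0},{"hand":-1,"dx":0.5,"dy":3.5,"dz":0,"wx":0,"wy":0,"wz":0}]'
python3 -m handwheel '[{"hand":-1,"dx":0,"dy":0,"dz":-2,"wx":0,"wy":0,"wz":0},{"hand":-1,"dx":0,"dy":0,"dz":-3,"wx":0,"wy":0,"wz":0},{"hand":-1,"dx":0,"dy":0,"dz":-2,"wx":0,"wy":0,"wz":0},{"hand":-1,"dx":0,"dy":0,"dz":0,"wx":0,"wy":0,"wz":0}]'
python3 - <<'E'
from h import *
cap('wrist','w4.png')
E
```

```text
time_s: 9.2
position: [0.4439, 0.1956, 0.1838]
tcp_rot: [[1.0, 0.001, -0.002], [0.001, -1.0, -0.0], [-0.002, 0.0, -1.0]]
force: [1.2, -0.3, 0.1]
opening: 0.243
time_s: 9.6
position: [0.4419, 0.1936, 0.1118]
tcp_rot: [[1.0, 0.001, -0.008], [0.001, -1.0, -0.001], [-0.008, 0.001, -1.0]]
force: [0.7, -0.7, -1.1]
opening: 0.242
```

View pics/w4.png

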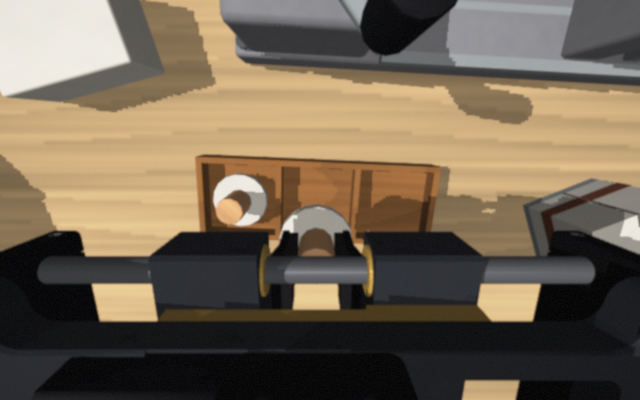

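First cover sits flat in the left pocket (238,200); second is over the middle pocket.

```bash
python3 -m handwheel '[{"hand":-1,"dx":0.2,"dy":0,"dz":-2,"wx":0,"wy":0,"wz":0},{"hand":-1,"dx":0,"dy":0,"dz":-2,"wx":0,"wy":0,"wz":0},{"hand":-1,"dx":0,"dy":0,"dz":-2,"wx":0,"wy":0,"wz":0},{"hand":-1,"dx":0,"dy":0,"dz":-1.2,"wx":0,"wy":0,"wz":0},{"hand":-1,"dx":0,"dy":0,"dz":-0.4,"wx":0,"wy":0,"wz":0},{"hand":-1,"dx":0,"dy":0,"dz":0,"wx":0,"wy":0,"wz":0}]'
```

```text
time_s: 10.25
position: [0.4472, 0.194, 0.0387]
tcp_rot: [[1.0, 0.001, 0.0], [0.001, -1.0, 0.0], [0.0, -0.0, -1.0]]
force: [-0.2, 0.5, -1.4]
opening: 0.241
```

Force shows it is still hanging; 4 mm more.

```bash
python3 -m handwheel '[{"hand":-1,"dx":0,"dy":0,"dz":-0.3,"wx":0,"wy":0,"wz":0},{"hand":-1,"dx":0,"dy":0,"dz":-0.1,"wx":0,"wy":0,"wz":0},{"hand":-0.15,"dx":0,"dy":0,"dz":0,"wx":0,"wy":0,"wz":0},{"hand":-0.15,"dx":0,"dy":0,"dz":0,"wx":0,"wy":0,"wz":0},{"hand":-0.15,"dx":0,"dy":0,"dz":0,"wx":0,"wy":0,"wz":0},{"hand":-0.15,"dx":0,"dy":0,"dz":1,"wx":0,"wy":0,"wz":0},{"hand":-0.15,"dx":0,"dy":0,"dz":3,"wx":0,"wy":0,"wz":0},{"hand":0,"dx":0,"dy":0,"dz":5,"wx":0,"wy":0,"wz":0},{"hand":0,"dx":0,"dy":0,"dz":5,"wx":0,"wy":0,"wz":0},{"hand":0,"dx":0,"dy":0,"dz":2,"wx":0,"wy":0,"wz":0}]'
python3 -m handwheel '[{"hand":0,"dx":-0.3,"dy":-4.8,"dz":0,"wx":0,"wy":0,"wz":0},{"hand":0,"dx":-0.3,"dy":-4.8,"dz":0,"wx":0,"wy":0,"wz":0},{"hand":0,"dx":-0.3,"dy":-4.8,"dz":0,"wx":0,"wy":0,"wz":0},{"hand":0,"dx":-0.3,"dy":-4.8,"dz":0,"wx":0,"wy":0,"wz":0},{"hand":0,"dx":-0.3,"dy":-4.8,"dz":0,"wx":0,"wy":0,"wz":0},{"hand":0,"dx":-0.3,"dy":-4.8,"dz":0,"wx":0,"wy":0,"wz":0},{"hand":0,"dx":-0.3,"dy":-4.8,"dz":0,"wx":0,"wy":0,"wz":0},{"hand":0,"dx":-0.3,"dy":-4.8,"dz":0,"wx":0,"wy":0,"wz":0},{"hand":0,"dx":-0.3,"dy":-4.8,"dz":0,"wx":0,"wy":0,"wz":0},{"hand":0,"dx":-0.2,"dy":-4.8,"dz":0,"wx":0,"wy":0,"wz":0}]'
python3 -m handwheel '[{"hand":0,"dx":0,"dy":0,"dz":0,"wx":0,"wy":0,"wz":0},{"hand":0,"dx":0,"dy":0,"dz":0,"wx":0,"wy":0,"wz":0}]'
python3 wk.py
```

```text
time_s: 11.25
position: [0.4492, 0.1946, 0.1997]
tcp_rot: [[1.0, 0.001, 0.009], [0.001, -1.0, 0.002], [0.009, -0.002, -1.0]]
force: [1.3, 0.3, 0.4]
opening: 0.493
time_s: 12.25
position: [0.4172, -0.2877, 0.1954]
tcp_rot: [[1.0, 0.0, 0.0], [0.0, -1.0, -0.0], [0.0, 0.0, -1.0]]
force: [0.7, -1.0, -0.3]
opening: 0.498
time_s: 12.45
position: [0.4174, -0.2867, 0.1949]
tcp_rot: [[1.0, -0.002, 0.0], [-0.002, -1.0, 0.0], [0.0, -0.0, -1.0]]
force: [0.4, 0.2, 0.0]
opening: 0.498
mould 1883 [ 461.2 -522.7] [119.    5.6] 9.6 [558. 149.]
mould 4499 [423.7 -48.4] [60.7 69. ] 23.7 [ 82. 190.]
mould 1424 [ 418.5 -295.1] [60.8 54. ] 16.5 [323. 192.]
mould 3110 [ 402.  -174.8] [60.8 60.4] 88.5 [209. 207.]
knob 1860 [ 462.5 -516.1] [116.3   4.7] 8.9 [595. 151.]
knob 500 [ 418.2 -296.1] [20.7 21.2] 71.5 [328. 208.]
hold 745 [ 462.3 -522.6] [116.5   2.9] 8.6 [524. 146.]
hold 308 [437.  -78.7] [59.9  2.9] 23.8 [137. 171.]
hold 165 [ 416.8 -190. ] [85.3 42.6] 44.0 [237. 190.]
[ 0.4174306  -0.28673583  0.19489141]
```

View pics/wk.png

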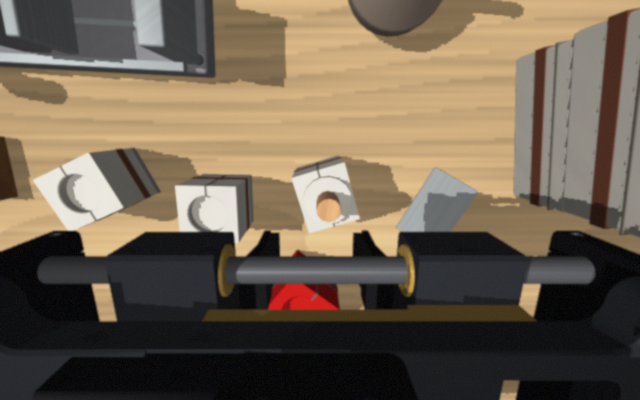

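c and b are open; a's knob is at (328,208) in the view. Descend on cover a.

```bash
python3 -m handwheel '[{"hand":0,"dx":0.1,"dy":-0.9,"dz":-2,"wx":0,"wy":0,"wz":0},{"hand":0,"dx":0,"dy":0,"dz":-3,"wx":0,"wy":0,"wz":0},{"hand":0,"dx":0,"dy":0,"dz":-3,"wx":0,"wy":0,"wz":0},{"hand":0,"dx":0,"dy":0,"dz":-2.1,"wx":0,"wy":0,"wz":0},{"hand":0,"dx":0,"dy":0,"dz":0,"wx":0,"wy":0,"wz":0},{"hand":-1,"dx":0,"dy":0,"dz":0,"wx":0,"wy":0,"wz":0},{"hand":-1,"dx":0,"dy":0,"dz":0,"wx":0,"wy":0,"wz":0},{"hand":-1,"dx":0,"dy":0,"dz":0,"wx":0,"wy":0,"wz":0},{"hand":-1,"dx":0,"dy":0,"dz":0,"wx":0,"wy":0,"wz":0},{"hand":-1,"dx":0,"dy":0,"dz":0,"wx":0,"wy":0,"wz":0}]'
python3 -m handwheel '[{"hand":-1,"dx":0,"dy":0,"dz":1,"wx":0,"wy":0,"wz":0},{"hand":-1,"dx":0,"dy":0,"dz":2,"wx":0,"wy":0,"wz":0},{"hand":-1,"dx":0,"dy":0,"dz":3,"wx":0,"wy":0,"wz":0},{"hand":-1,"dx":0,"dy":0,"dz":3,"wx":0,"wy":0,"wz":0},{"hand":-1,"dx":0,"dy":0,"dz":0,"wx":0,"wy":0,"wz":0}]'
```

```text
time_s: 13.5
position: [0.4197, -0.2957, 0.0948]
tcp_rot: [[1.0, 0.001, 0.002], [0.001, -1.0, -0.002], [0.002, 0.002, -1.0]]
force: [-0.2, 0.9, 6.8]
opening: 0.245
time_s: 14.0
position: [0.4208, -0.2969, 0.1876]
tcp_rot: [[1.0, 0.001, 0.006], [0.001, -1.0, -0.006], [0.006, 0.006, -1.0]]
force: [0.6, -0.5, -1.1]
opening: 0.24
```

```bash
python3 -m handwheel '[{"hand":-1,"dx":0.2,"dy":4.2,"dz":0,"wx":0,"wy":0,"wz":0},{"hand":-1,"dx":0.2,"dy":4.2,"dz":0,"wx":0,"wy":0,"wz":0},{"hand":-1,"dx":0.2,"dy":4.2,"dz":0,"wx":0,"wy":0,"wz":0},{"hand":-1,"dx":0.2,"dy":4.2,"dz":0,"wx":0,"wy":0,"wz":0},{"hand":-1,"dx":0.2,"dy":4.2,"dz":0,"wx":0,"wy":0,"wz":0},{"hand":-1,"dx":0.2,"dy":4.2,"dz":0,"wx":0,"wy":0,"wz":0},{"hand":-1,"dx":0.3,"dy":4.2,"dz":0,"wx":0,"wy":0,"wz":0},{"hand":-1,"dx":0.3,"dy":4.2,"dz":0,"wx":0,"wy":0,"wz":0},{"hand":-1,"dx":0.3,"dy":4.2,"dz":0,"wx":0,"wy":0,"wz":0},{"hand":-1,"dx":0.3,"dy":4.2,"dz":0,"wx":0,"wy":0,"wz":0}]'
python3 -m handwheel '[{"hand":-1,"dx":0,"dy":0,"dz":-2,"wx":0,"wy":0,"wz":0},{"hand":-1,"dx":0,"dy":0,"dz":-3,"wx":0,"wy":0,"wz":0},{"hand":-1,"dx":0,"dy":0,"dz":-2,"wx":0,"wy":0,"wz":0},{"hand":-1,"dx":0,"dy":0,"dz":0,"wx":0,"wy":0,"wz":0},{"hand":-1,"dx":0,"dy":0,"dz":0,"wx":0,"wy":0,"wz":0}]'
python3 - <<'E'
from h import *
cap('wrist','w5.png')
E
```

```text
time_s: 15.0
position: [0.442, 0.1267, 0.183]
tcp_rot: [[1.0, 0.001, -0.002], [0.001, -1.0, -0.0], [-0.002, 0.0, -1.0]]
force: [0.3, 0.2, -0.2]
opening: 0.244
time_s: 15.5
position: [0.4424, 0.1249, 0.1132]
tcp_rot: [[1.0, 0.001, -0.002], [0.001, -1.0, -0.0], [-0.002, 0.0, -1.0]]
force: [0.5, -0.5, -0.5]
opening: 0.238
```

View pics/w5.png

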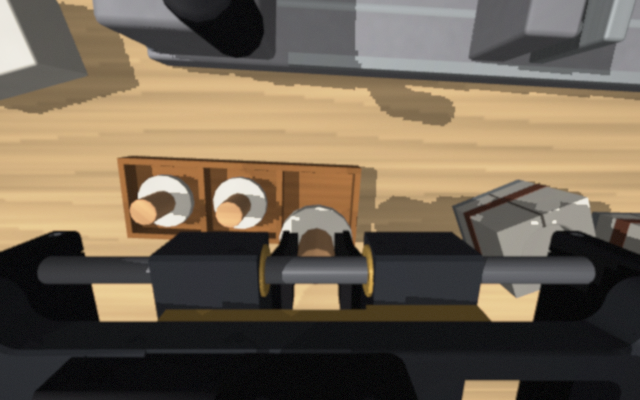

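Two covers in place, third over the right pocket.

```bash
python3 -m handwheel '[{"hand":-1,"dx":0,"dy":0,"dz":-2.5,"wx":0,"wy":0,"wz":0},{"hand":-1,"dx":0,"dy":0,"dz":-2.5,"wx":0,"wy":0,"wz":0},{"hand":-1,"dx":0,"dy":0,"dz":-2,"wx":0,"wy":0,"wz":0},{"hand":-1,"dx":0,"dy":0,"dz":-0.7,"wx":0,"wy":0,"wz":0},{"hand":-1,"dx":0,"dy":0,"dz":-0.3,"wx":0,"wy":0,"wz":0},{"hand":-0.15,"dx":0,"dy":0,"dz":0,"wx":0,"wy":0,"wz":0},{"hand":-0.15,"dx":0,"dy":0,"dz":0,"wx":0,"wy":0,"wz":0},{"hand":-0.15,"dx":0,"dy":0,"dz":0,"wx":0,"wy":0,"wz":0}]'
python3 -m handwheel '[{"hand":-0.15,"dx":0,"dy":0,"dz":1,"wx":0,"wy":0,"wz":0},{"hand":-0.15,"dx":0,"dy":0,"dz":3,"wx":0,"wy":0,"wz":0},{"hand":0,"dx":0,"dy":0,"dz":5,"wx":0,"wy":0,"wz":0},{"hand":0,"dx":0,"dy":0,"dz":5,"wx":0,"wy":0,"wz":0},{"hand":0,"dx":0,"dy":0,"dz":5,"wx":0,"wy":0,"wz":0},{"hand":0,"dx":0,"dy":0,"dz":3,"wx":0,"wy":0,"wz":0},{"hand":0,"dx":0,"dy":0,"dz":1,"wx":0,"wy":0,"wz":0},{"hand":0,"dx":0,"dy":0,"dz":0,"wx":0,"wy":0,"wz":0}]'
cat > cr.py <<'E'
from h import *
import sys
for n in ('side','scene','wrist'):
    p,d,c=cap(n,'cr_%s.png'%n); w=cloud(d,c); Z=w[...,2]
    for lo,hi,nm in((.1655,.180,'grip'),(.090,.105,'jaws'),(.043,.060,'knobs')):
        m=((Z>lo)&(Z<hi)&(w[...,0]>(.5 if nm!='knobs' else .4))&(w[...,0]<(.72 if nm!='knobs' else .5))&(w[...,1]<0.30)&(w[...,1]>(-.25 if nm!='knobs' else .08))).astype(np.uint8)
        nn,l,st,ce=cv2.connectedComponentsWithStats(m)
        for i in range(1,nn):
            if st[i,4]>25: print(n,nm,st[i,4],*rect(w[l==i][:,:2]),ce[i].round())
print(bot.read_state()['position'])
E
python3 cr.py
```

```text
time_s: 16.35
position: [0.4437, 0.1251, 0.0344]
tcp_rot: [[1.0, 0.001, 0.002], [0.001, -1.0, 0.0], [0.002, -0.0, -1.0]]
force: [1.0, -0.2, -0.7]
opening: 0.393
time_s: 17.15
position: [0.4434, 0.1251, 0.2653]
tcp_rot: [[1.0, 0.001, 0.004], [0.001, -1.0, 0.0], [0.004, -0.0, -1.0]]
force: [0.2, 0.2, 0.1]
opening: 0.5
side grip 58 [557.3 159.5] [28.  22.3] 46.2 [296. 146.]
side jaws 288 [602.8 196.3] [95.9 77.6] 86.3 [312. 158.]
side jaws 220 [591.7  -8.2] [31.8 64. ] 87.1 [330. 203.]
side jaws 97 [590.8 -44.9] [14.4 64.1] 88.6 [335. 213.]
side jaws 255 [ 584.9 -157.2] [25.4 70.7] 88.0 [350. 245.]
side knobs 41 [447.5 258.2] [19.7 19.6] 66.5 [254. 165.]
side knobs 45 [444.6 191.9] [20.6 19.9] 43.2 [259. 179.]
side knobs 52 [441.6 122.5] [21.8 20.7] 10.8 [264. 196.]
scene grip 78 [558.1 161.7] [26.7 22. ] 59.1 [346. 221.]
scene jaws 158 [ 587.2 -155. ] [26.6 69.6] 86.4 [279. 185.]
scene jaws 87 [592.7 -42.2] [15.1 64.7] 87.4 [295. 206.]
scene jaws 193 [595.  -5.] [32.4 63.1] 88.9 [300. 213.]
scene jaws 669 [605.3 199.4] [93.5 80.2] 87.7 [336. 263.]
scene knobs 59 [444.4 125.4] [22.7 19.4] 72.5 [372. 236.]
scene knobs 62 [445.4 194.4] [22.3 19.8] 18.4 [386. 251.]
scene knobs 67 [450.3 263.4] [20.7 19.8] 59.4 [401. 268.]
wrist grip 891 [555.9 162.8] [24.9 24.8] 3.2 [271.  69.]
wrist jaws 2254 [597.1 217.3] [57.1 66.7] 88.5 [218.  45.]
wrist jaws 1472 [601.8 175.5] [58.9 44.5] 1.2 [274.  24.]
wrist jaws 2112 [592.9  -4.1] [30.3 64.5] 87.0 [443.  43.]
wrist jaws 909 [590.6 -41.2] [12.9 63.6] 87.1 [479.  46.]
wrist jaws 2173 [ 585.1 -154.4] [25.2 70.5] 85.9 [590.  51.]
wrist knobs 263 [448.  263.3] [20.5 21.3] 6.0 [211. 177.]
wrist knobs 243 [445.4 195.5] [20.7 20.8] 46.4 [263. 179.]
wrist knobs 234 [442.1 126.8] [21.3 19.7] 1.8 [315. 181.]
[0.44150618 0.124954   0.26193371]
```

View pics/cr_wrist.png

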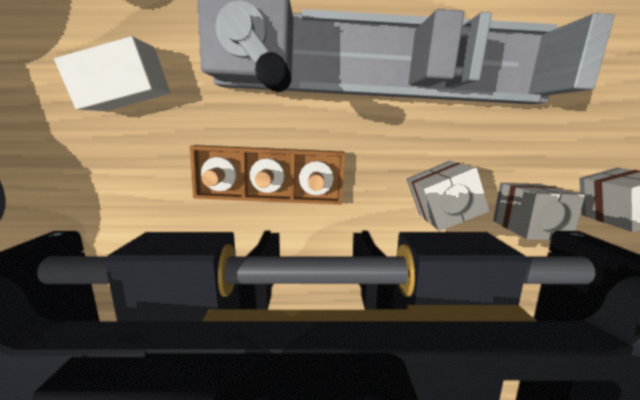

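View pics/cr_scene.png

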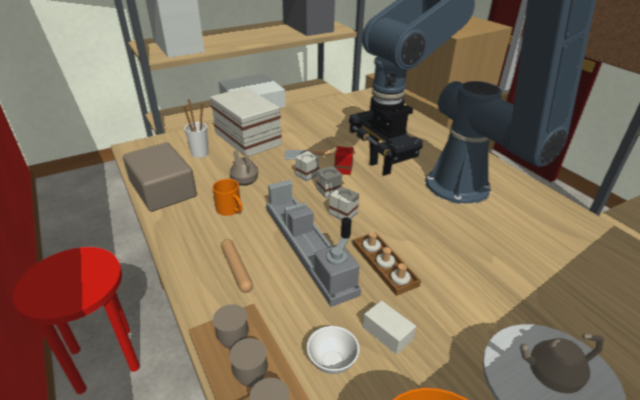

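All three covers are flat in their pockets (wrist view 215/265/316,178). Now the crank grip at (271,69).

```bash
python3 -m handwheel '[{"hand":0.2,"dx":3,"dy":1,"dz":0,"wx":0,"wy":0,"wz":0},{"hand":0.2,"dx":3,"dy":1,"dz":0,"wx":0,"wy":0,"wz":0},{"hand":0.2,"dx":3,"dy":1,"dz":0,"wx":0,"wy":0,"wz":0},{"hand":0.2,"dx":2.4,"dy":0.8,"dz":0,"wx":0,"wy":0,"wz":0},{"hand":0.2,"dx":0,"dy":0,"dz":0,"wx":0,"wy":0,"wz":0},{"hand":0.2,"dx":0,"dy":0,"dz":0,"wx":0,"wy":0,"wz":0}]'
python3 - <<'E'
from h import *
cap('wrist','w6.png')
E
```

```text
time_s: 17.9
position: [0.5555, 0.1628, 0.261]
tcp_rot: [[1.0, 0.001, -0.006], [0.001, -1.0, -0.001], [-0.006, 0.001, -1.0]]
force: [-0.8, -0.5, -0.2]
opening: 0.6
```

View pics/w6.png

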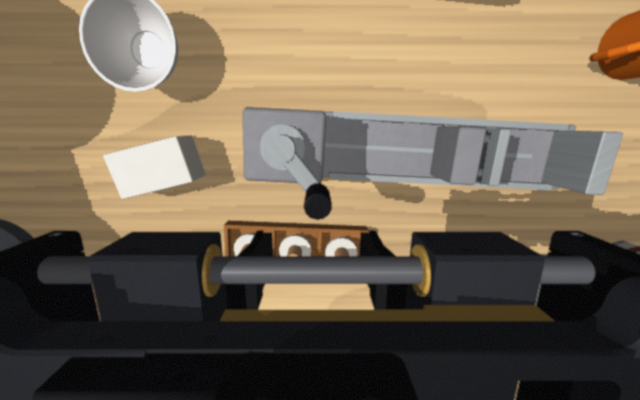

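The grip (317,200) is centred between the fingers. Descend and pinch.

```bash
python3 - <<'E'
from h import *
p,d,c=cap('wrist'); w=cloud(d,c); Z=w[...,2]
m=(Z>.168)&(Z<.18)&(w[...,0]>.5); m[240:]=0
print(rect(w[m][:,:2]))
m=(Z>.09)&(Z<.105)&(w[...,0]>.5)&(w[...,1]<-.1); print(rect(w[m][:,:2]))
m=(Z>.09)&(Z<.105)&(w[...,0]>.5)&(w[...,1]>.1); print(rect(w[m][:,:2]))
m=(Z>.105)&(Z<.14)&(w[...,0]>.58)&(w[...,1]>.15); print(rect(w[m][:,:2]),np.median(w[m],axis=0))
E
python3 -m handwheel '[{"hand":0.2,"dx":0,"dy":0,"dz":-4,"wx":0,"wy":0,"wz":0},{"hand":0.2,"dx":0,"dy":0,"dz":-4,"wx":0,"wy":0,"wz":0},{"hand":0.2,"dx":0,"dy":0,"dz":-3,"wx":0,"wy":0,"wz":0},{"hand":0.2,"dx":0,"dy":0,"dz":-1.3,"wx":0,"wy":0,"wz":0},{"hand":0.2,"dx":0,"dy":0,"dz":0,"wx":0,"wy":0,"wz":0},{"hand":-1,"dx":0,"dy":0,"dz":0,"wx":0,"wy":0,"wz":0},{"hand":-1,"dx":0,"dy":0,"dz":0,"wx":0,"wy":0,"wz":0},{"hand":-1,"dx":0,"dy":0,"dz":0,"wx":0,"wy":0,"wz":0},{"hand":-1,"dx":0,"dy":0,"dz":0,"wx":0,"wy":0,"wz":0},{"hand":-1,"dx":0,"dy":0,"dz":0,"wx":0,"wy":0,"wz":0}]'
```

```text
(array([556.9, 163.4]), array([24.6, 25. ]), 7.3)
(array([ 585.3, -153.8]), array([25.4, 70. ]), 87.9)
(array([603.6, 200.4]), array([90. , 79.9]), 87.1)
(array([603.5, 197.6]), array([52.9, 46.4]), 89.7) [0.60321233 0.19744298 0.12109801]
time_s: 19.0
position: [0.5576, 0.1623, 0.1417]
tcp_rot: [[1.0, 0.001, 0.002], [0.001, -1.0, -0.001], [0.002, 0.001, -1.0]]
force: [-1.6, -3.3, 4.6]
opening: 0.287
```

```bash
python3 - <<'E'
import numpy as np
ph=np.radians(218.4+18*np.arange(21)); P=6*np.stack([np.cos(ph),np.sin(ph)],1)
for i,r in enumerate(np.diff(P,axis=0).round(2)): print(i,*r)
E
```

```text
0 1.38 -1.27
1 1.71 -0.78
2 1.86 -0.22
3 1.84 0.37
4 1.64 0.92
5 1.27 1.38
6 0.78 1.71
7 0.22 1.86
8 -0.37 1.84
9 -0.92 1.64
10 -1.38 1.27
11 -1.71 0.78
12 -1.86 0.22
13 -1.84 -0.37
14 -1.64 -0.92
15 -1.27 -1.38
16 -0.78 -1.71
17 -0.22 -1.86
18 0.37 -1.84
19 0.92 -1.64
```

```bash
python3 -m handwheel '[{"hand":-1,"dx":1.38,"dy":-1.27,"dz":0,"wx":0,"wy":0,"wz":0},{"hand":-1,"dx":1.71,"dy":-0.78,"dz":0,"wx":0,"wy":0,"wz":0},{"hand":-1,"dx":1.86,"dy":-0.22,"dz":0,"wx":0,"wy":0,"wz":0},{"hand":-1,"dx":1.84,"dy":0.37,"dz":0,"wx":0,"wy":0,"wz":0},{"hand":-1,"dx":1.64,"dy":0.92,"dz":0,"wx":0,"wy":0,"wz":0},{"hand":-1,"dx":0,"dy":0,"dz":0,"wx":0,"wy":0,"wz":0}]'
python3 -m handwheel '[{"hand":-1,"dx":1.27,"dy":1.38,"dz":0,"wx":0,"wy":0,"wz":0},{"hand":-1,"dx":0.78,"dy":1.71,"dz":0,"wx":0,"wy":0,"wz":0},{"hand":-1,"dx":0.22,"dy":1.86,"dz":0,"wx":0,"wy":0,"wz":0},{"hand":-1,"dx":-0.37,"dy":1.84,"dz":0,"wx":0,"wy":0,"wz":0},{"hand":-1,"dx":-0.92,"dy":1.64,"dz":0,"wx":0,"wy":0,"wz":0},{"hand":-1,"dx":0,"dy":0,"dz":0,"wx":0,"wy":0,"wz":0}]'
```

```text
time_s: 19.6
position: [0.6444, 0.1531, 0.1418]
tcp_rot: [[1.0, 0.001, 0.005], [0.001, -1.0, 0.0], [0.005, -0.0, -1.0]]
force: [2.7, -1.5, 3.8]
opening: 0.289
time_s: 20.2
position: [0.65, 0.2388, 0.1417]
tcp_rot: [[1.0, 0.003, -0.0], [0.003, -1.0, 0.0], [-0.0, -0.0, -1.0]]
force: [-2.0, 0.3, 6.7]
opening: 0.29
```

```bash
python3 -m handwheel '[{"hand":-1,"dx":-1.38,"dy":1.27,"dz":0,"wx":0,"wy":0,"wz":0},{"hand":-1,"dx":-1.71,"dy":0.78,"dz":0,"wx":0,"wy":0,"wz":0},{"hand":-1,"dx":-1.86,"dy":0.22,"dz":0,"wx":0,"wy":0,"wz":0},{"hand":-1,"dx":-1.84,"dy":-0.37,"dz":0,"wx":0,"wy":0,"wz":0},{"hand":-1,"dx":-1.64,"dy":-0.92,"dz":0,"wx":0,"wy":0,"wz":0},{"hand":-1,"dx":-1.27,"dy":-1.38,"dz":0,"wx":0,"wy":0,"wz":0},{"hand":-1,"dx":-0.78,"dy":-1.71,"dz":0,"wx":0,"wy":0,"wz":0},{"hand":-1,"dx":-0.22,"dy":-1.86,"dz":0,"wx":0,"wy":0,"wz":0},{"hand":-1,"dx":0.37,"dy":-1.84,"dz":0,"wx":0,"wy":0,"wz":0},{"hand":-1,"dx":0.92,"dy":-1.64,"dz":0,"wx":0,"wy":0,"wz":0}]'
python3 - <<'E'
from h import *
cap('side','a7.png')
E
```

```text
time_s: 21.2
position: [0.556, 0.1643, 0.1417]
tcp_rot: [[1.0, -0.0, -0.0], [-0.0, -1.0, 0.004], [-0.0, -0.004, -1.0]]
force: [-0.0, 5.4, 6.2]
opening: 0.292
```

View pics/a7.png

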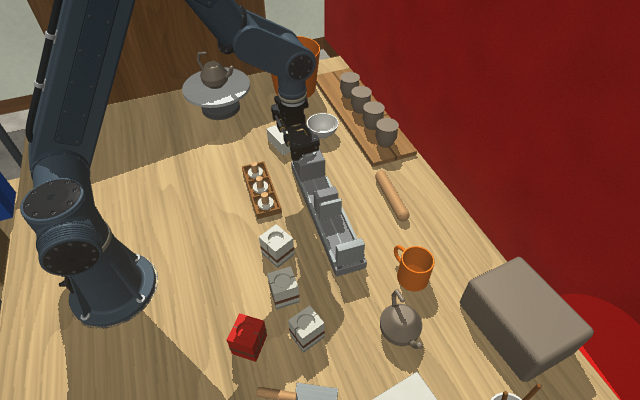

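The jaw (now at ~(325,190)) has moved open by one turn. Two more turns.

```bash
python3 -m handwheel '[{"hand":-1,"dx":1.38,"dy":-1.27,"dz":0,"wx":0,"wy":0,"wz":0},{"hand":-1,"dx":1.71,"dy":-0.78,"dz":0,"wx":0,"wy":0,"wz":0},{"hand":-1,"dx":1.86,"dy":-0.22,"dz":0,"wx":0,"wy":0,"wz":0},{"hand":-1,"dx":1.84,"dy":0.37,"dz":0,"wx":0,"wy":0,"wz":0},{"hand":-1,"dx":1.64,"dy":0.92,"dz":0,"wx":0,"wy":0,"wz":0},{"hand":-1,"dx":1.27,"dy":1.38,"dz":0,"wx":0,"wy":0,"wz":0},{"hand":-1,"dx":0.78,"dy":1.71,"dz":0,"wx":0,"wy":0,"wz":0},{"hand":-1,"dx":0.22,"dy":1.86,"dz":0,"wx":0,"wy":0,"wz":0},{"hand":-1,"dx":-0.37,"dy":1.84,"dz":0,"wx":0,"wy":0,"wz":0},{"hand":-1,"dx":-0.92,"dy":1.64,"dz":0,"wx":0,"wy":0,"wz":0}]'
python3 -m handwheel '[{"hand":-1,"dx":-1.38,"dy":1.27,"dz":0,"wx":0,"wy":0,"wz":0},{"hand":-1,"dx":-1.71,"dy":0.78,"dz":0,"wx":0,"wy":0,"wz":0},{"hand":-1,"dx":-1.86,"dy":0.22,"dz":0,"wx":0,"wy":0,"wz":0},{"hand":-1,"dx":-1.84,"dy":-0.37,"dz":0,"wx":0,"wy":0,"wz":0},{"hand":-1,"dx":-1.64,"dy":-0.92,"dz":0,"wx":0,"wy":0,"wz":0},{"hand":-1,"dx":-1.27,"dy":-1.38,"dz":0,"wx":0,"wy":0,"wz":0},{"hand":-1,"dx":-0.78,"dy":-1.71,"dz":0,"wx":0,"wy":0,"wz":0},{"hand":-1,"dx":-0.22,"dy":-1.86,"dz":0,"wx":0,"wy":0,"wz":0},{"hand":-1,"dx":0.37,"dy":-1.84,"dz":0,"wx":0,"wy":0,"wz":0},{"hand":-1,"dx":0.92,"dy":-1.64,"dz":0,"wx":0,"wy":0,"wz":0}]'
```

```text
time_s: 22.25
position: [0.6527, 0.2359, 0.1417]
tcp_rot: [[1.0, 0.001, 0.003], [0.001, -1.0, -0.003], [0.003, 0.003, -1.0]]
force: [-1.4, -7.9, 6.6]
opening: 0.29
time_s: 23.25
position: [0.5559, 0.1643, 0.1416]
tcp_rot: [[1.0, -0.0, -0.0], [-0.0, -1.0, 0.004], [-0.0, -0.004, -1.0]]
force: [0.6, 5.7, 5.8]
opening: 0.289
```

```bash
python3 -m handwheel '[{"hand":-1,"dx":1.38,"dy":-1.27,"dz":0,"wx":0,"wy":0,"wz":0},{"hand":-1,"dx":1.71,"dy":-0.78,"dz":0,"wx":0,"wy":0,"wz":0},{"hand":-1,"dx":1.86,"dy":-0.22,"dz":0,"wx":0,"wy":0,"wz":0},{"hand":-1,"dx":1.84,"dy":0.37,"dz":0,"wx":0,"wy":0,"wz":0},{"hand":-1,"dx":1.64,"dy":0.92,"dz":0,"wx":0,"wy":0,"wz":0},{"hand":-1,"dx":1.27,"dy":1.38,"dz":0,"wx":0,"wy":0,"wz":0},{"hand":-1,"dx":0.78,"dy":1.71,"dz":0,"wx":0,"wy":0,"wz":0},{"hand":-1,"dx":0.22,"dy":1.86,"dz":0,"wx":0,"wy":0,"wz":0},{"hand":-1,"dx":-0.37,"dy":1.84,"dz":0,"wx":0,"wy":0,"wz":0},{"hand":-1,"dx":-0.92,"dy":1.64,"dz":0,"wx":0,"wy":0,"wz":0}]'
python3 -m handwheel '[{"hand":-1,"dx":-1.38,"dy":1.27,"dz":0,"wx":0,"wy":0,"wz":0},{"hand":-1,"dx":-1.71,"dy":0.78,"dz":0,"wx":0,"wy":0,"wz":0},{"hand":-1,"dx":-1.86,"dy":0.22,"dz":0,"wx":0,"wy":0,"wz":0},{"hand":-1,"dx":-1.84,"dy":-0.37,"dz":0,"wx":0,"wy":0,"wz":0},{"hand":-1,"dx":-1.64,"dy":-0.92,"dz":0,"wx":0,"wy":0,"wz":0},{"hand":-1,"dx":-1.27,"dy":-1.38,"dz":0,"wx":0,"wy":0,"wz":0},{"hand":-1,"dx":0,"dy":0,"dz":0,"wx":0,"wy":0,"wz":0}]'
python3 - <<'E'
from h import *
for n in('side','scene','wrist'):
    p,d,c=cap(n,'b_%s.png'%n);w=cloud(d,c); Z=w[...,2]
    m=((Z>.09)&(Z<.105)&(w[...,0]>.5)&(w[...,0]<.7)&(w[...,1]<.3)&(w[...,1]>-.25)).astype(np.uint8)
    nn,l,st,ce=cv2.connectedComponentsWithStats(m)
    for i in range(1,nn):
        if st[i,4]>25: print(n,st[i,4],*rect(w[l==i][:,:2]),ce[i].round())
E
```

```text
time_s: 24.25
position: [0.6526, 0.2359, 0.1417]
tcp_rot: [[1.0, 0.001, 0.003], [0.001, -1.0, -0.003], [0.003, 0.003, -1.0]]
force: [-0.3, -7.0, 5.9]
opening: 0.292
time_s: 24.95
position: [0.5553, 0.2319, 0.1417]
tcp_rot: [[1.0, 0.001, 0.005], [0.001, -1.0, -0.001], [0.005, 0.001, -1.0]]
force: [2.2, -4.2, 3.3]
opening: 0.289
side 380 [602.5 195.2] [92.6 79.1] 87.3 [309. 157.]
side 190 [597.8 103.1] [33.4 63.2] 89.0 [317. 175.]
side 84 [597.4  66.6] [63.4 16.5] 2.2 [322. 184.]
side 262 [ 584.3 -158.7] [24.6 69.8] 87.8 [350. 246.]
scene 156 [ 586.8 -153.6] [28.1 71.8] 85.4 [279. 185.]
scene 99 [599.6  69.5] [15.1 63.1] 89.0 [312. 229.]
scene 230 [599.9 106.2] [34.6 64.1] 85.7 [318. 237.]
scene 653 [605.7 199.8] [92.1 80.2] 87.8 [335. 263.]
wrist 9448 [603.5 200.4] [89.9 79.9] 87.0 [363. 149.]
wrist 4008 [598.6 107.6] [31.2 64. ] 88.3 [490. 163.]
wrist 1816 [596.8  70.5] [13.8 63.9] 87.1 [540. 165.]
```

```bash
python3 -m handwheel '[{"hand":-1,"dx":-0.78,"dy":-1.71,"dz":0,"wx":0,"wy":0,"wz":0},{"hand":-1,"dx":-0.22,"dy":-1.86,"dz":0,"wx":0,"wy":0,"wz":0},{"hand":-1,"dx":0.37,"dy":-1.84,"dz":0,"wx":0,"wy":0,"wz":0},{"hand":-1,"dx":0,"dy":0,"dz":0,"wx":0,"wy":0,"wz":0},{"hand":0.2,"dx":0,"dy":0,"dz":0,"wx":0,"wy":0,"wz":0},{"hand":0.2,"dx":0,"dy":0,"dz":0,"wx":0,"wy":0,"wz":0},{"hand":0.2,"dx":0,"dy":0,"dz":0,"wx":0,"wy":0,"wz":0},{"hand":0.2,"dx":0,"dy":0,"dz":3,"wx":0,"wy":0,"wz":0},{"hand":0.2,"dx":0,"dy":0,"dz":4,"wx":0,"wy":0,"wz":0},{"hand":0.2,"dx":0,"dy":0,"dz":5,"wx":0,"wy":0,"wz":0}]'
python3 - <<'E'
from h import *
print(bot.read_state()['joint_positions'])
for n in('side','scene','wrist'):
    p,d,c=cap(n,'b_%s.png'%n);w=cloud(d,c); Z=w[...,2]
    for lo,hi,nm in((.09,.105,'jaw'),(.165,.18,'grip')):
      m=((Z>lo)&(Z<hi)&(w[...,0]>.5)&(w[...,0]<.7)&(w[...,1]<.3)&(w[...,1]>-.25)).astype(np.uint8)
      nn,l,st,ce=cv2.connectedComponentsWithStats(m)
      for i in range(1,nn):
        if st[i,4]>25: print(n,nm,st[i,4],*rect(w[l==i][:,:2]),ce[i].round())
E
```

```text
time_s: 26.1
position: [0.5458, 0.1797, 0.2594]
tcp_rot: [[1.0, 0.001, -0.006], [0.001, -1.0, -0.0], [-0.006, 0.0, -1.0]]
force: [0.8, 0.2, 0.4]
opening: 0.591
[7.06507253e+00 2.41163939e+01 8.67220802e+01 3.65115861e-02
 6.95290602e+01 9.69856602e+01]
side jaw 318 [602.2 197. ] [93.1 78.8] 87.6 [311. 158.]
side jaw 35 [588.4 233.7] [42.8 18.2] 43.4 [299. 147.]
side jaw 183 [598.1 110.1] [63.  34.3] 0.5 [317. 174.]
side jaw 88 [597.4  73.3] [15.9 63.7] 86.8 [321. 183.]
side jaw 259 [ 584.5 -158.8] [69.6 24.4] 0.0 [350. 246.]
side grip 58 [547.3 176.3] [24.8 22.7] 69.6 [291. 144.]
scene jaw 159 [ 587.1 -155. ] [69.9 30.6] 0.4 [279. 185.]
scene jaw 97 [599.2  74.5] [14.6 63.1] 89.3 [313. 231.]
scene jaw 229 [601.  112.1] [32.7 64.1] 88.0 [319. 239.]
scene jaw 666 [605.1 199.4] [91.4 80.9] 87.5 [336. 263.]
scene grip 85 [548.2 179.9] [24.5 24.5] 60.5 [353. 224.]
wrist jaw 3873 [603.5 200. ] [89.2 80.2] 87.2 [300. 142.]
wrist jaw 1520 [598.9 113.2] [30.2 64.3] 87.3 [377. 149.]
wrist jaw 636 [596.9  76.4] [12.3 63.6] 86.6 [409. 151.]
wrist jaw 1675 [ 585.2 -154.4] [24.8 70.1] 87.6 [611. 161.]
wrist grip 603 [547.5 180.3] [24.1 25.1] 88.5 [318. 211.]
```

View pics/b_wrist.png

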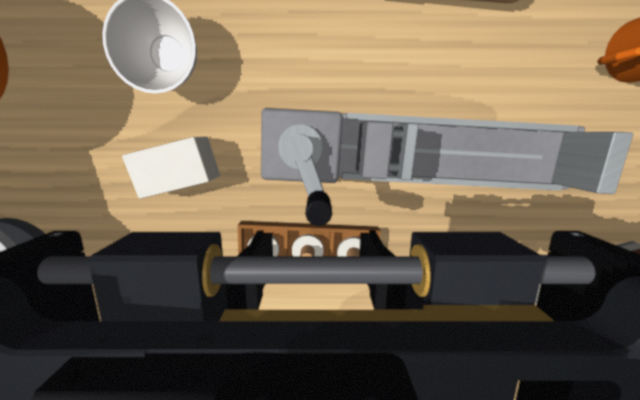

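```bash
python3 - <<'E'
from h import *
for n in('side','scene'):
    p,d,c=cap(n);w=cloud(d,c); Z=w[...,2]; hsv=cv2.cvtColor(p,cv2.COLOR_RGB2HSV)
    T=(Z>.02)&(w[...,0]>.25)&(w[...,0]<.85)&(w[...,1]<.1)&(w[...,1]>-.42)
    H,S=hsv[...,0],hsv[...,1]
    for nm,m in (('red',T&((H<5)|(H>175))&(S>150)),('mug',T&(H>=5)&(H<16)&(S>180)),('tall',T&(Z>.079)&(Z<.14)&(w[...,0]>.62)),('mould',T&(Z>.06)&(Z<.079)&(w[...,0]<.53))):
        nn,l,st,ce=cv2.connectedComponentsWithStats(m.astype(np.uint8))
        for i in range(1,nn):
            if st[i,4]>60: q=w[l==i]; print(n,nm,st[i,4],*rect(q[:,:2]),q.min(0).round(3),q.max(0).round(3))
E
```

```text
side red 985 [ 287.6 -269.7] [68.  60.9] 52.4 [ 0.25  -0.313  0.035] [ 0.33  -0.226  0.078]
side mug 1082 [ 726.4 -237.8] [102.   79.1] 74.1 [ 0.684 -0.289  0.02 ] [ 0.764 -0.178  0.089]
side tall 205 [ 724.2 -247.7] [79.1 78.7] 1.8 [ 0.685 -0.287  0.079] [ 0.764 -0.208  0.089]
side tall 911 [ 819.7 -383.3] [73.4 60.3] 90.0 [ 0.79  -0.42   0.079] [ 0.85  -0.347  0.114]
side tall 201 [ 634.6 -364.7] [52.1 29. ] 90.0 [ 0.62  -0.391  0.079] [ 0.649 -0.339  0.085]
side mould 574 [423.8 -51.6] [62.  69.8] 24.6 [ 0.383 -0.092  0.06 ] [ 0.463 -0.008  0.078]
side mould 630 [ 401.4 -177. ] [63.2 60.7] 89.0 [ 0.371 -0.209  0.06 ] [ 0.432 -0.145  0.078]
side mould 705 [ 417.7 -297.8] [61.6 56.2] 16.2 [ 0.382 -0.333  0.06 ] [ 0.453 -0.264  0.077]
side mould 867 [ 287.5 -269.4] [67.9 60.9] 52.0 [ 0.251 -0.313  0.06 ] [ 0.331 -0.224  0.078]
scene mug 747 [ 728.5 -232.9] [109.8  75.1] 74.6 [ 0.689 -0.287  0.02 ] [ 0.766 -0.171  0.088]
scene tall 127 [ 636.4 -347.1] [32.3 77.5] 0.1 [ 0.62  -0.386  0.079] [ 0.653 -0.308  0.127]
scene tall 352 [ 822.6 -379.7] [58.6 79.7] 3.4 [ 0.792 -0.42   0.079] [ 0.85  -0.338  0.115]
scene tall 128 [ 727.5 -245.6] [79.7 79.8] 28.6 [ 0.687 -0.288  0.079] [ 0.766 -0.203  0.088]
scene mould 235 [ 421.3 -297.4] [69.  62.7] 15.0 [ 0.382 -0.332  0.061] [ 0.457 -0.26   0.079]
scene mould 278 [ 403.5 -177.1] [67.8 63.3] 87.6 [ 0.372 -0.212  0.06 ] [ 0.435 -0.143  0.078]
scene mould 369 [426.4 -50.4] [64.5 72.1] 27.2 [ 0.383 -0.089  0.06 ] [ 0.466 -0.007  0.079]
```

```bash
python3 -m handwheel '[{"hand":0.5,"dx":-1,"dy":-3.6,"dz":0,"wx":0,"wy":0,"wz":0.14},{"hand":0.75,"dx":-1,"dy":-3.6,"dz":0,"wx":0,"wy":0,"wz":0.14},{"hand":0.75,"dx":-1,"dy":-3.6,"dz":0,"wx":0,"wy":0,"wz":0.14},{"hand":0.75,"dx":-1,"dy":-3.6,"dz":0,"wx":0,"wy":0,"wz":0.14},{"hand":0.75,"dx":-1,"dy":-3.6,"dz":0,"wx":0,"wy":0,"wz":0.14},{"hand":0.75,"dx":-1,"dy":-3.6,"dz":0,"wx":0,"wy":0,"wz":0.14},{"hand":0.75,"dx":-1,"dy":-3.6,"dz":0,"wx":0,"wy":0,"wz":0.14},{"hand":0.75,"dx":-1,"dy":-3.6,"dz":0,"wx":0,"wy":0,"wz":0.14},{"hand":0.75,"dx":-1,"dy":-3.6,"dz":0,"wx":0,"wy":0,"wz":0.14},{"hand":0.75,"dx":-1,"dy":-3.6,"dz":0,"wx":0,"wy":0,"wz":0.14}]'
python3 -m handwheel '[{"hand":0.75,"dx":-1,"dy":-3.6,"dz":0,"wx":0,"wy":0,"wz":0.14},{"hand":0.75,"dx":-1,"dy":-3.6,"dz":0,"wx":0,"wy":0,"wz":0.14},{"hand":0.75,"dx":-0.8,"dy":-4.3,"dz":0,"wx":0,"wy":0,"wz":0.14},{"hand":0.75,"dx":0,"dy":0,"dz":0,"wx":0,"wy":0,"wz":0.03},{"hand":0.75,"dx":0,"dy":0,"dz":0,"wx":0,"wy":0,"wz":0},{"hand":0.75,"dx":0,"dy":0,"dz":0,"wx":0,"wy":0,"wz":0}]'
python3 - <<'E'
from h import *
print(bot.read_state()['position'])
for n in ('wrist','side'):
    p,d,c=cap(n,'c_%s.png'%n);w=cloud(d,c); Z=w[...,2]
    m=((Z>.06)&(Z<.079)&(w[...,0]>.34)&(w[...,0]<.53)&(w[...,1]>-.45)&(w[...,1]<.1)).astype(np.uint8)
    nn,l,st,ce=cv2.connectedComponentsWithStats(m)
    for i in range(1,nn):
        if st[i,4]>80: print(n,st[i,4],*rect(w[l==i][:,:2]),ce[i].round())
E
```

```text
time_s: 27.35
position: [0.4459, -0.1809, 0.2583]
tcp_rot: [[0.163, 0.987, -0.004], [0.987, -0.163, 0.003], [0.003, -0.005, -1.0]]
force: [-0.2, -0.1, -0.4]
opening: 0.876
time_s: 27.95
position: [0.4191, -0.2938, 0.259]
tcp_rot: [[-0.276, 0.961, -0.003], [0.961, 0.276, 0.004], [0.004, -0.001, -1.0]]
force: [0.3, -0.4, -0.4]
opening: 0.873
[ 0.41908041 -0.29377407  0.25903504]
wrist 194 [430.8 -81.2] [49.2  5.7] 17.5 [374.   2.]
wrist 3146 [ 400.6 -174.8] [60.1 60.7] 88.8 [329.  82.]
wrist 2206 [ 417.5 -295.1] [60.5 54.5] 16.5 [314. 187.]
side 96 [401.5 -42.6] [28.3 36.2] 24.0 [264. 238.]
side 189 [ 400.8 -195.3] [60.3 29.6] 1.3 [286. 288.]
side 704 [ 417.4 -297.6] [60.5 56.8] 17.2 [306. 323.]
```

View pics/c_wrist.png

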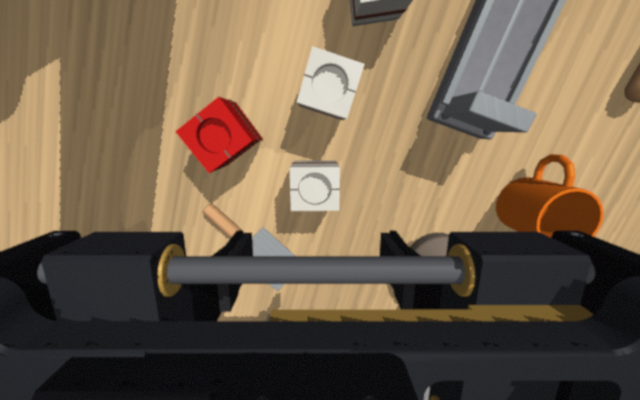

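View pics/c_side.png

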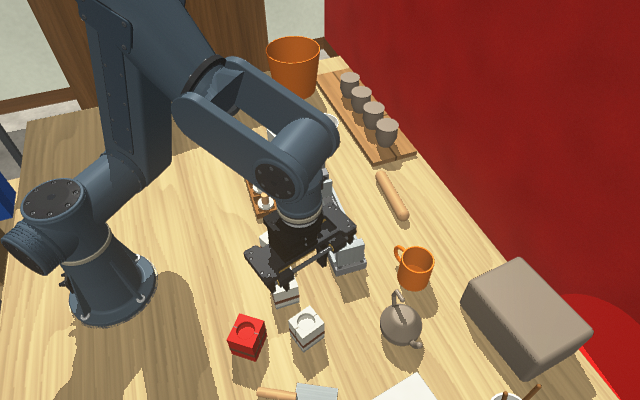

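Mould a (314,187) lies under the tool with its seam along the jaw direction. Descend and grip.

```bash
python3 -m handwheel '[{"hand":0.75,"dx":-0.1,"dy":-0.1,"dz":-4.5,"wx":0,"wy":0,"wz":0},{"hand":0.75,"dx":0,"dy":0,"dz":-4.5,"wx":0,"wy":0,"wz":0},{"hand":0.75,"dx":0,"dy":0,"dz":-4.5,"wx":0,"wy":0,"wz":0},{"hand":0.75,"dx":0,"dy":0,"dz":-3,"wx":0,"wy":0,"wz":0},{"hand":0.75,"dx":0,"dy":0,"dz":0,"wx":0,"wy":0,"wz":0}]'
python3 -m handwheel '[{"hand":0.75,"dx":0,"dy":0,"dz":-3,"wx":0,"wy":0,"wz":0},{"hand":0.75,"dx":0,"dy":0,"dz":-2.7,"wx":0,"wy":0,"wz":0},{"hand":0.75,"dx":0,"dy":0,"dz":-1,"wx":0,"wy":0,"wz":0},{"hand":0.75,"dx":0,"dy":0,"dz":0,"wx":0,"wy":0,"wz":0},{"hand":-1,"dx":0,"dy":0,"dz":0,"wx":0,"wy":0,"wz":0},{"hand":-1,"dx":0,"dy":0,"dz":0,"wx":0,"wy":0,"wz":0},{"hand":-1,"dx":0,"dy":0,"dz":0,"wx":0,"wy":0,"wz":0},{"hand":-1,"dx":0,"dy":0,"dz":0,"wx":0,"wy":0,"wz":0},{"hand":-1,"dx":0,"dy":0,"dz":0,"wx":0,"wy":0,"wz":0}]'
```

```text
time_s: 28.55
position: [0.4168, -0.293, 0.0921]
tcp_rot: [[-0.278, 0.961, -0.007], [0.961, 0.278, 0.007], [0.009, -0.004, -1.0]]
force: [0.0, 1.3, -0.0]
opening: 0.873
time_s: 29.45
position: [0.419, -0.2971, 0.0298]
tcp_rot: [[-0.277, 0.961, 0.001], [0.961, 0.277, -0.001], [-0.002, 0.0, -1.0]]
force: [-2.0, 0.5, 7.8]
opening: 0.685
```

```bash
python3 -m handwheel '[{"hand":-1,"dx":0,"dy":0,"dz":1.5,"wx":0,"wy":0,"wz":0},{"hand":-1,"dx":0,"dy":0,"dz":3,"wx":0,"wy":0,"wz":0},{"hand":-1,"dx":0,"dy":0,"dz":4,"wx":0,"wy":0,"wz":0},{"hand":-1,"dx":0,"dy":0,"dz":4,"wx":0,"wy":0,"wz":0},{"hand":-1,"dx":0,"dy":0,"dz":2.5,"wx":0,"wy":0,"wz":0},{"hand":-1,"dx":2.8,"dy":3.1,"dz":0,"wx":0,"wy":0,"wz":-0.055},{"hand":-1,"dx":2.8,"dy":3.1,"dz":0,"wx":0,"wy":0,"wz":-0.055},{"hand":-1,"dx":2.8,"dy":3.1,"dz":0,"wx":0,"wy":0,"wz":-0.055},{"hand":-1,"dx":2.8,"dy":3.1,"dz":0,"wx":0,"wy":0,"wz":-0.055}]'
python3 -m handwheel '[{"hand":-1,"dx":2.8,"dy":3.1,"dz":0,"wx":0,"wy":0,"wz":-0.055},{"hand":-1,"dx":2.8,"dy":3.0,"dz":0,"wx":0,"wy":0,"wz":-0.055},{"hand":-1,"dx":0,"dy":0,"dz":0,"wx":0,"wy":0,"wz":0},{"hand":-1,"dx":0,"dy":0,"dz":0,"wx":0,"wy":0,"wz":0}]'
```

```text
time_s: 30.35
position: [0.531, -0.171, 0.1785]
tcp_rot: [[-0.057, 0.998, -0.001], [0.998, 0.057, 0.0], [0.001, -0.001, -1.0]]
force: [0.4, -0.3, -2.4]
opening: 0.687
time_s: 30.75
position: [0.5863, -0.1103, 0.1779]
tcp_rot: [[0.047, 0.999, -0.002], [0.999, -0.047, 0.0], [0.0, -0.002, -1.0]]
force: [-0.9, -0.1, -3.8]
opening: 0.688
```

```bash
python3 -m handwheel '[{"hand":-1,"dx":0.1,"dy":0,"dz":-3,"wx":0,"wy":0,"wz":0},{"hand":-1,"dx":0,"dy":0,"dz":-2,"wx":0,"wy":0,"wz":0},{"hand":-1,"dx":0,"dy":0,"dz":0,"wx":0,"wy":0,"wz":0},{"hand":-1,"dx":0,"dy":0,"dz":0,"wx":0,"wy":0,"wz":0}]'
python3 - <<'E'
from h import *
cap('wrist','d_w.png'); p,d,c=cap('scene'); cv2.imwrite('pics/d_s.png',cv2.resize(p[130:290,200:420],None,fx=3.5,fy=3.5)[:,:,::-1])
E
```

```text
time_s: 31.15
position: [0.5869, -0.1124, 0.1285]
tcp_rot: [[0.051, 0.999, -0.001], [0.999, -0.051, 0.0], [0.0, -0.001, -1.0]]
force: [0.5, -0.5, -3.7]
opening: 0.687
```

View pics/d_w.png

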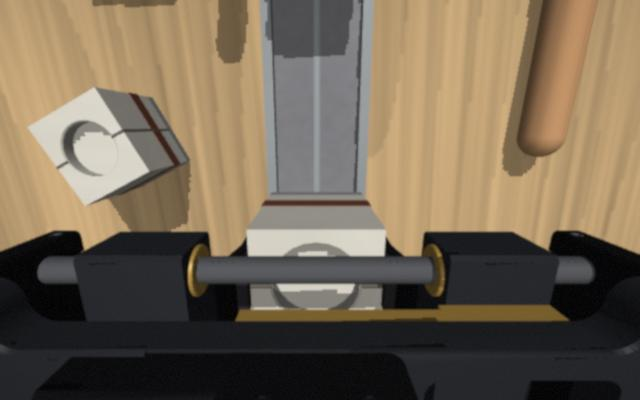

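View pics/d_s.png

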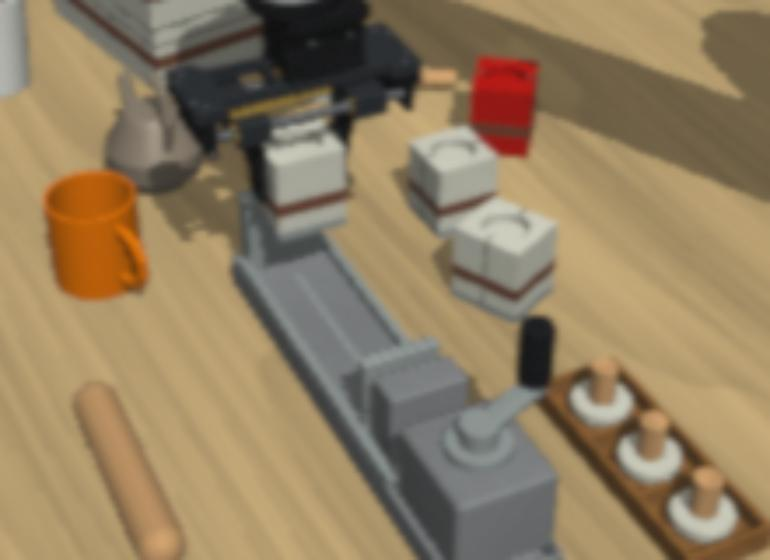

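Mould a hangs centred between the rails (centre column ≈316 vs rails 265–368), in front of the backstop. Lower.

```bash
python3 -m handwheel '[{"hand":-1,"dx":0,"dy":0.1,"dz":-3,"wx":0,"wy":0,"wz":0},{"hand":-1,"dx":0,"dy":0,"dz":-2,"wx":0,"wy":0,"wz":0},{"hand":-1,"dx":0,"dy":0,"dz":-1,"wx":0,"wy":0,"wz":0},{"hand":-1,"dx":0,"dy":0,"dz":-0.4,"wx":0,"wy":0,"wz":0},{"hand":-1,"dx":0,"dy":0,"dz":-0.2,"wx":0,"wy":0,"wz":0},{"hand":-1,"dx":0,"dy":0,"dz":0,"wx":0,"wy":0,"wz":0}]'
```

```text
time_s: 31.85
position: [0.5885, -0.1109, 0.0634]
tcp_rot: [[0.05, 0.999, 0.002], [0.999, -0.05, -0.001], [-0.001, 0.002, -1.0]]
force: [1.0, 0.6, -1.9]
opening: 0.687
```

```bash
python3 -m handwheel '[{"hand":-1,"dx":0,"dy":0,"dz":-0.2,"wx":0,"wy":0,"wz":0},{"hand":-1,"dx":0,"dy":0,"dz":-0.1,"wx":0,"wy":0,"wz":0},{"hand":-1,"dx":0,"dy":0,"dz":0,"wx":0,"wy":0,"wz":0}]'
```

```text
time_s: 32.15
position: [0.5881, -0.1107, 0.06]
tcp_rot: [[0.05, 0.999, 0.001], [0.999, -0.05, -0.0], [-0.0, 0.001, -1.0]]
force: [-0.1, -0.5, -1.5]
opening: 0.686
```

```bash
python3 -m handwheel '[{"hand":-1,"dx":0,"dy":0,"dz":-0.1,"wx":0,"wy":0,"wz":0},{"hand":0.75,"dx":0,"dy":0,"dz":0,"wx":0,"wy":0,"wz":0},{"hand":0.75,"dx":0,"dy":0,"dz":0,"wx":0,"wy":0,"wz":0},{"hand":0.75,"dx":0,"dy":0,"dz":0,"wx":0,"wy":0,"wz":0},{"hand":0.75,"dx":0,"dy":0,"dz":1,"wx":0,"wy":0,"wz":0},{"hand":0.75,"dx":0,"dy":0,"dz":4,"wx":0,"wy":0,"wz":0},{"hand":0.75,"dx":0,"dy":0,"dz":5,"wx":0,"wy":0,"wz":0},{"hand":0.75,"dx":0,"dy":0,"dz":5,"wx":0,"wy":0,"wz":0},{"hand":0.75,"dx":0,"dy":0,"dz":4,"wx":0,"wy":0,"wz":0}]'
python3 -m handwheel '[{"hand":0.75,"dx":-3,"dy":-1,"dz":0,"wx":0,"wy":0,"wz":0},{"hand":0.75,"dx":-3.5,"dy":-1.2,"dz":0,"wx":0,"wy":0,"wz":0.01},{"hand":0.75,"dx":-3.5,"dy":-1.2,"dz":0,"wx":0,"wy":0,"wz":0.01},{"hand":0.75,"dx":-3.5,"dy":-1.2,"dz":0,"wx":0,"wy":0,"wz":0.01},{"hand":0.75,"dx":-3.2,"dy":-1.2,"dz":0,"wx":0,"wy":0,"wz":0},{"hand":0.75,"dx":-2,"dy":-0.6,"dz":0,"wx":0,"wy":0,"wz":0},{"hand":0.75,"dx":0,"dy":0,"dz":0,"wx":0,"wy":0,"wz":0},{"hand":0.75,"dx":0,"dy":0,"dz":0,"wx":0,"wy":0,"wz":0}]'
cat > ml.py <<'E'
from h import *
print(bot.read_state()['position'])
for n in ('wrist','side','scene'):
    p,d,c=cap(n,'m_%s.png'%n);w=cloud(d,c); Z=w[...,2]
    for nm,lo,hi,x0,x1 in(('table',.06,.079,.34,.53),('vise',.101,.110,.53,.65)):
        m=((Z>lo)&(Z<hi)&(w[...,0]>x0)&(w[...,0]<x1)&(w[...,1]>-.45)&(w[...,1]<.14)).astype(np.uint8)
        nn,l,st,ce=cv2.connectedComponentsWithStats(m)
        for i in range(1,nn):
            if st[i,4]>70: print(n,nm,st[i,4],*rect(w[l==i][:,:2]),ce[i].round())
E
python3 ml.py
```

```text
time_s: 33.05
position: [0.5883, -0.1108, 0.2523]
tcp_rot: [[0.05, 0.999, 0.003], [0.999, -0.05, -0.001], [-0.001, 0.003, -1.0]]
force: [1.4, -0.0, 0.0]
opening: 0.875
time_s: 33.85
position: [0.4013, -0.175, 0.2493]
tcp_rot: [[0.021, 1.0, 0.002], [1.0, -0.021, -0.001], [-0.001, 0.002, -1.0]]
force: [0.4, 0.3, 0.9]
opening: 0.873
[ 0.40127836 -0.17495542  0.24930454]
wrist table 3773 [422.8 -48.3] [60.6 66. ] 23.7 [333.  72.]
wrist table 2586 [ 400.7 -174.2] [59.7 60.1] 88.7 [315. 187.]
wrist vise 2139 [ 587.6 -108.4] [54.  61.7] 87.2 [496. 126.]
side table 570 [423.4 -51.3] [62.3 68.9] 23.4 [276. 239.]
side table 630 [ 401.  -176.8] [64.  60.7] 88.8 [282. 281.]
side vise 242 [ 588.  -111.1] [56.2 61.4] 88.1 [344. 229.]
scene table 283 [ 403.  -176.1] [65.4 67.6] 1.3 [329. 174.]
scene table 374 [425.9 -49.9] [65.5 69.6] 24.2 [344. 196.]
scene vise 185 [ 589.7 -122.5] [84.2 60.5] 87.5 [284. 190.]
```

View pics/m_wrist.png

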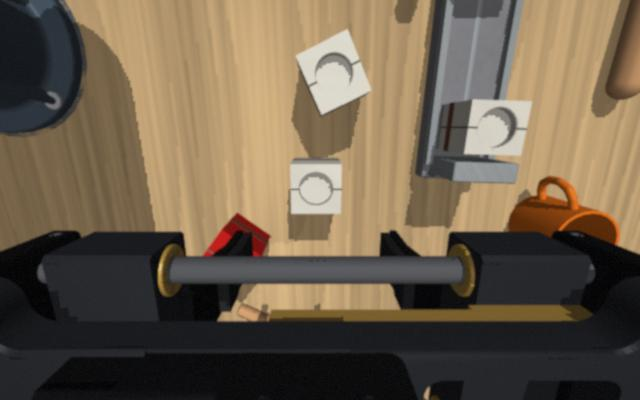

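View pics/m_scene.png

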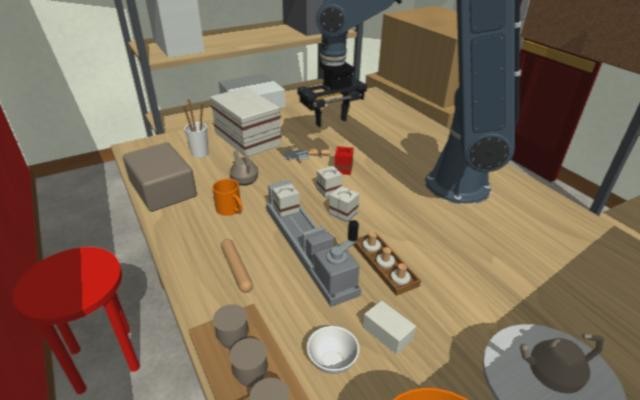

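Mould a stands between the rails (500,126 in the wrist view). Mould b (315,187) is right under the tool.

```bash
python3 -m handwheel '[{"hand":0.75,"dx":0,"dy":0,"dz":-4.5,"wx":0,"wy":0,"wz":0},{"hand":0.75,"dx":0,"dy":0,"dz":-4.5,"wx":0,"wy":0,"wz":0},{"hand":0.75,"dx":0,"dy":0,"dz":-4.5,"wx":0,"wy":0,"wz":0},{"hand":0.75,"dx":0,"dy":0,"dz":-4.0,"wx":0,"wy":0,"wz":0},{"hand":0.75,"dx":0,"dy":0,"dz":-3,"wx":0,"wy":0,"wz":0},{"hand":0.75,"dx":0,"dy":0,"dz":-1.5,"wx":0,"wy":0,"wz":0},{"hand":0.75,"dx":0,"dy":0,"dz":0,"wx":0,"wy":0,"wz":0},{"hand":-1,"dx":0,"dy":0,"dz":0,"wx":0,"wy":0,"wz":0},{"hand":-1,"dx":0,"dy":0,"dz":0,"wx":0,"wy":0,"wz":0},{"hand":-1,"dx":0,"dy":0,"dz":0,"wx":0,"wy":0,"wz":0}]'
python3 -m handwheel '[{"hand":-1,"dx":0,"dy":0,"dz":0,"wx":0,"wy":0,"wz":0},{"hand":-1,"dx":0,"dy":0,"dz":0,"wx":0,"wy":0,"wz":0}]'
```

```text
time_s: 35.0
position: [0.4015, -0.1749, 0.0296]
tcp_rot: [[0.02, 1.0, 0.002], [1.0, -0.02, -0.001], [-0.001, 0.002, -1.0]]
force: [2.0, 1.0, 1.6]
opening: 0.685
time_s: 35.2
position: [0.4015, -0.1749, 0.0295]
tcp_rot: [[0.02, 1.0, 0.002], [1.0, -0.02, -0.001], [-0.001, 0.002, -1.0]]
force: [1.5, 1.5, 7.5]
opening: 0.688
```

```bash
python3 -m handwheel '[{"hand":-1,"dx":0,"dy":0,"dz":1.5,"wx":0,"wy":0,"wz":0},{"hand":-1,"dx":0,"dy":0,"dz":3,"wx":0,"wy":0,"wz":0},{"hand":-1,"dx":0,"dy":0,"dz":4,"wx":0,"wy":0,"wz":0},{"hand":-1,"dx":0,"dy":0,"dz":4,"wx":0,"wy":0,"wz":0},{"hand":-1,"dx":0,"dy":0,"dz":2.5,"wx":0,"wy":0,"wz":0},{"hand":-1,"dx":3.8,"dy":2.6,"dz":0,"wx":0,"wy":0,"wz":-0.01},{"hand":-1,"dx":3.8,"dy":2.6,"dz":0,"wx":0,"wy":0,"wz":-0.01},{"hand":-1,"dx":3.8,"dy":2.6,"dz":0,"wx":0,"wy":0,"wz":-0.01},{"hand":-1,"dx":3.8,"dy":2.6,"dz":0,"wx":0,"wy":0,"wz":0},{"hand":-1,"dx":3.75,"dy":2.6,"dz":0,"wx":0,"wy":0,"wz":0}]'
python3 -m handwheel '[{"hand":-1,"dx":0,"dy":0,"dz":0,"wx":0,"wy":0,"wz":0},{"hand":-1,"dx":0,"dy":0,"dz":-3,"wx":0,"wy":0,"wz":0},{"hand":-1,"dx":0,"dy":0,"dz":-2,"wx":0,"wy":0,"wz":0},{"hand":-1,"dx":0,"dy":0,"dz":0,"wx":0,"wy":0,"wz":0},{"hand":-1,"dx":0,"dy":0,"dz":0,"wx":0,"wy":0,"wz":0}]'
python3 - <<'E'
from h import *
cap('wrist','d_w.png'); p,d,c=cap('scene'); cv2.imwrite('pics/d_s.png',cv2.resize(p[130:290,200:420],None,fx=3.5,fy=3.5)[:,:,::-1])
E
```

```text
time_s: 36.2
position: [0.5903, -0.043, 0.1777]
tcp_rot: [[0.05, 0.999, -0.003], [0.999, -0.05, 0.0], [0.0, -0.003, -1.0]]
force: [1.1, -1.0, -4.1]
opening: 0.683
time_s: 36.7
position: [0.5892, -0.0446, 0.128]
tcp_rot: [[0.05, 0.999, -0.002], [0.999, -0.05, 0.001], [0.0, -0.002, -1.0]]
force: [-0.0, -0.4, -3.9]
opening: 0.684
```

View pics/d_w.png

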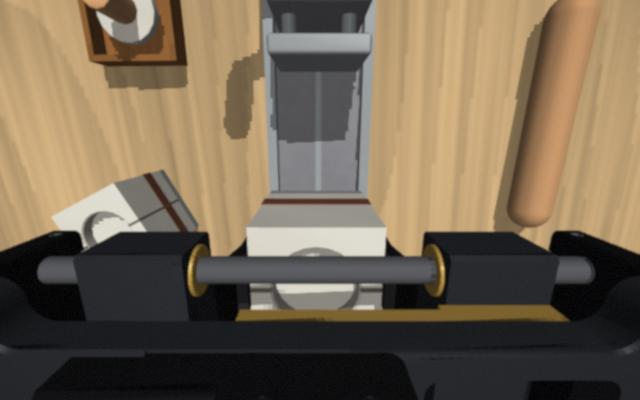

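View pics/d_s.png

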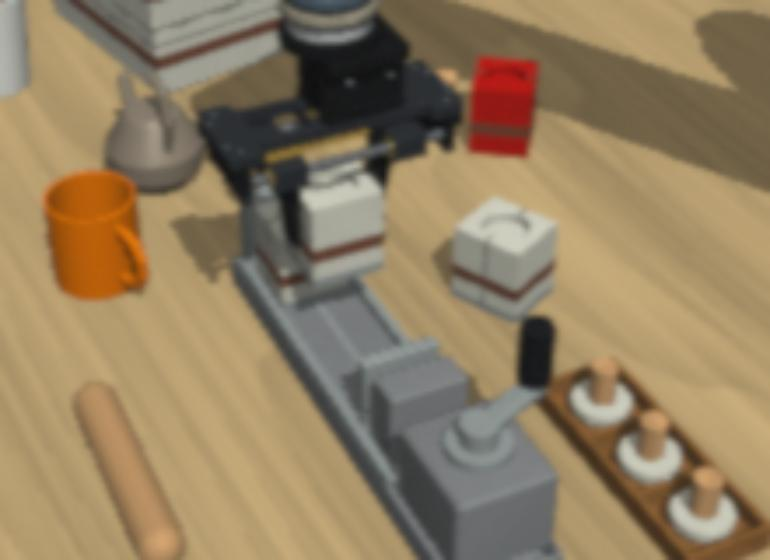

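Mould b is centred above the bed just in front of a. Lower and release.

```bash
python3 -m handwheel '[{"hand":-1,"dx":0.1,"dy":0.1,"dz":-3,"wx":0,"wy":0,"wz":0},{"hand":-1,"dx":0,"dy":0,"dz":-2,"wx":0,"wy":0,"wz":0},{"hand":-1,"dx":0,"dy":0,"dz":-1,"wx":0,"wy":0,"wz":0},{"hand":-1,"dx":0,"dy":0,"dz":-0.5,"wx":0,"wy":0,"wz":0},{"hand":-1,"dx":0,"dy":0,"dz":-0.2,"wx":0,"wy":0,"wz":0},{"hand":-1,"dx":0,"dy":0,"dz":0,"wx":0,"wy":0,"wz":0}]'
```

```text
time_s: 37.4
position: [0.592, -0.0438, 0.0623]
tcp_rot: [[0.05, 0.999, 0.002], [0.999, -0.05, -0.0], [-0.0, 0.002, -1.0]]
force: [0.3, -0.5, -5.2]
opening: 0.685
```

```bash
python3 -m handwheel '[{"hand":-1,"dx":0,"dy":0,"dz":-0.2,"wx":0,"wy":0,"wz":0},{"hand":-1,"dx":0,"dy":0,"dz":-0.1,"wx":0,"wy":0,"wz":0},{"hand":-1,"dx":0,"dy":0,"dz":0,"wx":0,"wy":0,"wz":0}]'
```

```text
time_s: 37.7
position: [0.5919, -0.0437, 0.0596]
tcp_rot: [[0.05, 0.999, 0.002], [0.999, -0.05, -0.0], [-0.0, 0.002, -1.0]]
force: [-0.5, 0.3, -0.1]
opening: 0.687
```

```bash
python3 -m handwheel '[{"hand":0.75,"dx":0,"dy":0,"dz":0,"wx":0,"wy":0,"wz":0},{"hand":0.75,"dx":0,"dy":0,"dz":0,"wx":0,"wy":0,"wz":0},{"hand":0.75,"dx":0,"dy":0,"dz":0,"wx":0,"wy":0,"wz":0},{"hand":0.75,"dx":0,"dy":0,"dz":1,"wx":0,"wy":0,"wz":0},{"hand":0.75,"dx":0,"dy":0,"dz":4,"wx":0,"wy":0,"wz":0},{"hand":0.75,"dx":0,"dy":0,"dz":5,"wx":0,"wy":0,"wz":0},{"hand":0.75,"dx":0,"dy":0,"dz":5,"wx":0,"wy":0,"wz":0},{"hand":0.75,"dx":0,"dy":0,"dz":4,"wx":0,"wy":0,"wz":0}]'
python3 -m handwheel '[{"hand":0.75,"dx":-3,"dy":-0.1,"dz":0,"wx":0,"wy":0,"wz":0.08},{"hand":0.75,"dx":-3,"dy":-0.1,"dz":0,"wx":0,"wy":0,"wz":0.08},{"hand":0.75,"dx":-3,"dy":-0.1,"dz":0,"wx":0,"wy":0,"wz":0.08},{"hand":0.75,"dx":-3,"dy":-0.1,"dz":0,"wx":0,"wy":0,"wz":0.08},{"hand":0.75,"dx":-3,"dy":-0.1,"dz":0,"wx":0,"wy":0,"wz":0.08},{"hand":0.75,"dx":-1.9,"dy":0,"dz":0,"wx":0,"wy":0,"wz":0.064},{"hand":0.75,"dx":0,"dy":0,"dz":0,"wx":0,"wy":0,"wz":0},{"hand":0.75,"dx":0,"dy":0,"dz":0,"wx":0,"wy":0,"wz":0}]'
python3 ml.py
```

```text
time_s: 38.5
position: [0.5919, -0.0437, 0.2524]
tcp_rot: [[0.05, 0.999, 0.004], [0.999, -0.05, -0.001], [-0.001, 0.004, -1.0]]
force: [0.8, 0.6, 0.6]
opening: 0.873
time_s: 39.3
position: [0.4233, -0.0489, 0.2494]
tcp_rot: [[-0.401, 0.916, 0.003], [0.916, 0.401, -0.001], [-0.002, 0.002, -1.0]]
force: [0.9, -0.7, -0.4]
opening: 0.874
[ 0.42330495 -0.04890159  0.24942027]
wrist table 2832 [422.7 -48.1] [60.  65.9] 23.7 [315. 186.]
wrist vise 741 [582.2 -40.1] [54.1 43.5] 86.5 [441. 233.]
side table 575 [423.2 -50.7] [61.7 69.1] 23.4 [276. 239.]
side vise 265 [591.7 -46.6] [62.8 60.1] 86.4 [335. 211.]
side vise 248 [ 588.5 -111.2] [56.6 61.2] 87.7 [344. 229.]
scene table 364 [425.8 -49.7] [66.7 70.8] 23.4 [344. 196.]
scene vise 389 [591.1 -87.3] [147.7  63.8] 85.4 [290. 197.]
```

View pics/m_wrist.png

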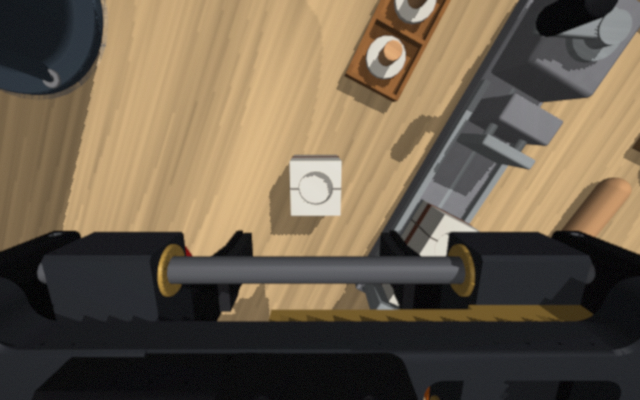

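Mould c (315,187) is under the tool, aligned; a and b are standing in the vise.

```bash
python3 -m handwheel '[{"hand":0.75,"dx":0,"dy":0,"dz":-4.5,"wx":0,"wy":0,"wz":0},{"hand":0.75,"dx":0,"dy":0,"dz":-4.5,"wx":0,"wy":0,"wz":0},{"hand":0.75,"dx":0,"dy":0,"dz":-4.5,"wx":0,"wy":0,"wz":0},{"hand":0.75,"dx":0,"dy":0,"dz":-4.0,"wx":0,"wy":0,"wz":0},{"hand":0.75,"dx":0,"dy":0,"dz":-3,"wx":0,"wy":0,"wz":0},{"hand":0.75,"dx":0,"dy":0,"dz":-1.5,"wx":0,"wy":0,"wz":0},{"hand":0.75,"dx":0,"dy":0,"dz":0,"wx":0,"wy":0,"wz":0},{"hand":-1,"dx":0,"dy":0,"dz":0,"wx":0,"wy":0,"wz":0},{"hand":-1,"dx":0,"dy":0,"dz":0,"wx":0,"wy":0,"wz":0},{"hand":-1,"dx":0,"dy":0,"dz":0,"wx":0,"wy":0,"wz":0}]'
python3 -m handwheel '[{"hand":-1,"dx":0,"dy":0,"dz":0,"wx":0,"wy":0,"wz":0},{"hand":-1,"dx":0,"dy":0,"dz":0,"wx":0,"wy":0,"wz":0},{"hand":-1,"dx":0,"dy":0,"dz":1.5,"wx":0,"wy":0,"wz":0},{"hand":-1,"dx":0,"dy":0,"dz":3,"wx":0,"wy":0,"wz":0},{"hand":-1,"dx":0,"dy":0,"dz":4,"wx":0,"wy":0,"wz":0},{"hand":-1,"dx":0,"dy":0,"dz":4,"wx":0,"wy":0,"wz":0},{"hand":-1,"dx":0,"dy":0,"dz":2.5,"wx":0,"wy":0,"wz":0}]'
```

```text
time_s: 40.45
position: [0.4231, -0.0488, 0.0295]
tcp_rot: [[-0.402, 0.915, 0.002], [0.915, 0.402, -0.001], [-0.002, 0.002, -1.0]]
force: [1.2, 0.9, 1.0]
opening: 0.685
time_s: 41.15
position: [0.4222, -0.0485, 0.1808]
tcp_rot: [[-0.402, 0.916, 0.002], [0.916, 0.402, -0.001], [-0.002, 0.002, -1.0]]
force: [1.3, 0.1, -4.1]
opening: 0.687
```

```bash
python3 -m handwheel '[{"hand":-1,"dx":2.9,"dy":1.2,"dz":0,"wx":0,"wy":0,"wz":-0.08},{"hand":-1,"dx":2.9,"dy":1.2,"dz":0,"wx":0,"wy":0,"wz":-0.08},{"hand":-1,"dx":2.9,"dy":1.2,"dz":0,"wx":0,"wy":0,"wz":-0.08},{"hand":-1,"dx":2.9,"dy":1.2,"dz":0,"wx":0,"wy":0,"wz":-0.08},{"hand":-1,"dx":2.9,"dy":1.2,"dz":0,"wx":0,"wy":0,"wz":-0.08},{"hand":-1,"dx":2.6,"dy":1.3,"dz":0,"wx":0,"wy":0,"wz":-0.064},{"hand":-1,"dx":0,"dy":0,"dz":0,"wx":0,"wy":0,"wz":0},{"hand":-1,"dx":0,"dy":0,"dz":-3,"wx":0,"wy":0,"wz":0},{"hand":-1,"dx":0,"dy":0,"dz":-2,"wx":0,"wy":0,"wz":0},{"hand":-1,"dx":0,"dy":0,"dz":0,"wx":0,"wy":0,"wz":0}]'
python3 -m handwheel '[{"hand":-1,"dx":0,"dy":0,"dz":0,"wx":0,"wy":0,"wz":0}]'
python3 - <<'E'
from h import *
cap('wrist','d_w.png'); p,d,c=cap('scene'); cv2.imwrite('pics/d_s.png',cv2.resize(p[130:290,200:420],None,fx=3.5,fy=3.5)[:,:,::-1])
p,d,c=cap('side'); cv2.imwrite('pics/d_si.png',cv2.resize(p[130:290,230:420],None,fx=3.5,fy=3.5)[:,:,::-1])
E
```

```text
time_s: 42.15
position: [0.5887, 0.0249, 0.1248]
tcp_rot: [[0.05, 0.999, -0.011], [0.999, -0.05, 0.001], [0.001, -0.011, -1.0]]
force: [-1.2, 0.4, -4.7]
opening: 0.689
time_s: 42.25
position: [0.5921, 0.0244, 0.128]
tcp_rot: [[0.05, 0.999, -0.002], [0.999, -0.05, 0.0], [0.0, -0.003, -1.0]]
force: [1.7, -0.0, -4.4]
opening: 0.684
```

View pics/d_w.png

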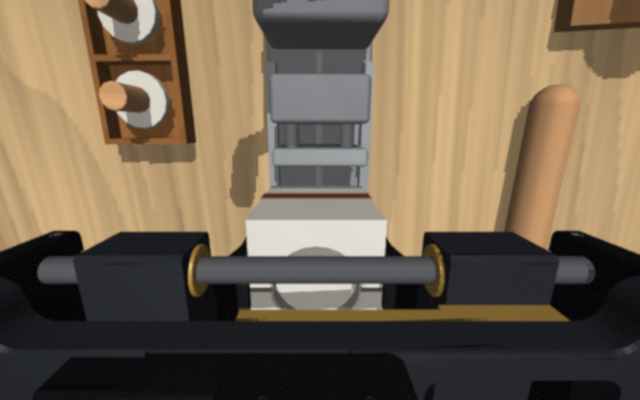

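View pics/d_s.png

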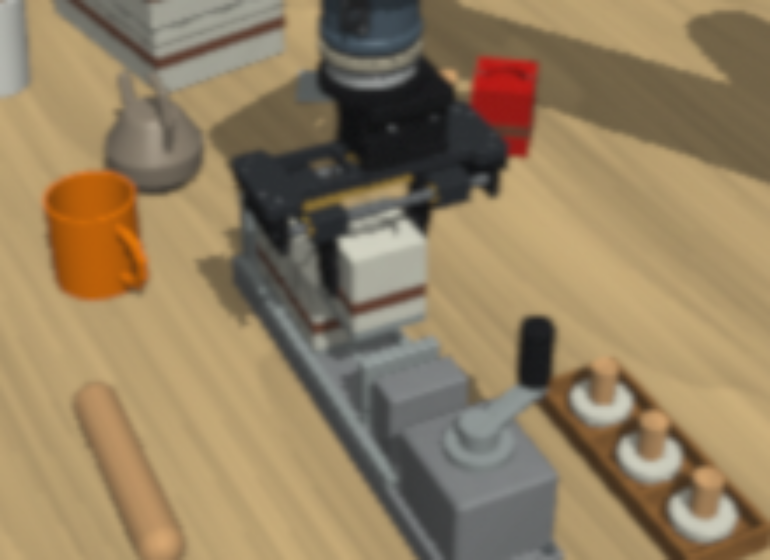

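View pics/d_si.png

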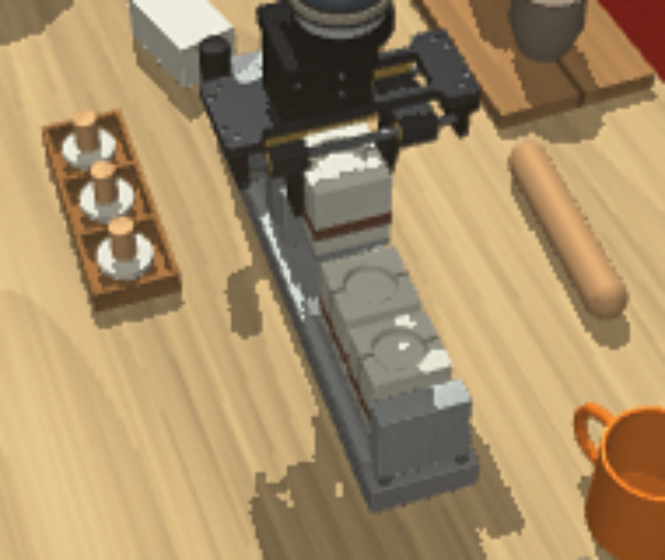

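Mould c hangs between b and the pad with room on both sides. Lower.

```bash
python3 -m handwheel '[{"hand":-1,"dx":0.1,"dy":0,"dz":-3,"wx":0,"wy":0,"wz":0},{"hand":-1,"dx":0,"dy":0,"dz":-2,"wx":0,"wy":0,"wz":0},{"hand":-1,"dx":0,"dy":0,"dz":-1,"wx":0,"wy":0,"wz":0},{"hand":-1,"dx":0,"dy":0,"dz":-0.5,"wx":0,"wy":0,"wz":0},{"hand":-1,"dx":0,"dy":0,"dz":-0.2,"wx":0,"wy":0,"wz":0},{"hand":-1,"dx":0,"dy":0,"dz":0,"wx":0,"wy":0,"wz":0}]'
python3 -m handwheel '[{"hand":-1,"dx":0,"dy":0,"dz":-0.2,"wx":0,"wy":0,"wz":0},{"hand":-1,"dx":0,"dy":0,"dz":-0.1,"wx":0,"wy":0,"wz":0},{"hand":-1,"dx":0,"dy":0,"dz":0,"wx":0,"wy":0,"wz":0}]'
```

```text
time_s: 43.0
position: [0.595, 0.0243, 0.0623]
tcp_rot: [[0.05, 0.999, 0.002], [0.999, -0.05, -0.0], [-0.0, 0.002, -1.0]]
force: [0.1, 0.5, -4.2]
opening: 0.69
time_s: 43.3
position: [0.595, 0.0244, 0.0596]
tcp_rot: [[0.05, 0.999, 0.002], [0.999, -0.05, -0.0], [-0.0, 0.002, -1.0]]
force: [-0.9, -0.1, 0.3]
opening: 0.688
```

```bash
python3 -m handwheel '[{"hand":0.75,"dx":0,"dy":0,"dz":0,"wx":0,"wy":0,"wz":0},{"hand":0.75,"dx":0,"dy":0,"dz":0,"wx":0,"wy":0,"wz":0},{"hand":0.75,"dx":0,"dy":0,"dz":0,"wx":0,"wy":0,"wz":0},{"hand":0.75,"dx":0,"dy":0,"dz":1,"wx":0,"wy":0,"wz":0},{"hand":0.75,"dx":0,"dy":0,"dz":4,"wx":0,"wy":0,"wz":0},{"hand":0.75,"dx":0,"dy":0,"dz":5,"wx":0,"wy":0,"wz":0},{"hand":0.75,"dx":0,"dy":0,"dz":5,"wx":0,"wy":0,"wz":0},{"hand":0.75,"dx":0,"dy":0,"dz":5,"wx":0,"wy":0,"wz":0}]'
python3 -m handwheel '[{"hand":0.2,"dx":-1.2,"dy":4,"dz":0,"wx":0,"wy":0,"wz":0},{"hand":0.2,"dx":-1.2,"dy":4,"dz":0,"wx":0,"wy":0,"wz":0},{"hand":0.2,"dx":-1.2,"dy":4,"dz":0,"wx":0,"wy":0,"wz":0},{"hand":0.2,"dx":-1.1,"dy":3.6,"dz":0,"wx":0,"wy":0,"wz":0},{"hand":0.2,"dx":0,"dy":0,"dz":0,"wx":0,"wy":0,"wz":0},{"hand":0.2,"dx":0,"dy":0,"dz":0,"wx":0,"wy":0,"wz":0}]'
cat > cl.py <<'E'
from h import *
print(bot.read_state()['position'])
B=np.array([585.8,-143.4]); y=np.array([.0515,.9987]); x=np.array([.9987,-.0515])
for n in ('wrist','side','scene'):
    p,d,c=cap(n,'v_%s.png'%n);w=cloud(d,c); Z=w[...,2]
    if n!='wrist': cv2.imwrite('pics/v_%s.png'%n, cv2.resize(p[120:290,230:420],None,fx=3.5,fy=3.5)[:,:,::-1])
    for nm,lo,hi in(('mould',.1015,.112),('jaw',.088,.101),('grip',.165,.18)):
        m=((Z>lo)&(Z<hi)&(w[...,0]>.53)&(w[...,0]<.68)&(w[...,1]>-.2)&(w[...,1]<.3)).astype(np.uint8)
        nn,l,st,ce=cv2.connectedComponentsWithStats(m)
        for i in range(1,nn):
            if st[i,4]>40:
                r=rect(w[l==i][:,:2]); q=w[l==i][:,:2]*1000-B; print(n,nm,st[i,4],*r,'vx %.1f'%((r[0]-B)@x),'s range',np.percentile(q@y,[1,99]).round(1),ce[i].round())
E
python3 cl.py
```

```text
time_s: 44.1
position: [0.5939, 0.0245, 0.2612]
tcp_rot: [[0.05, 0.999, 0.0], [0.999, -0.05, -0.0], [0.0, 0.0, -1.0]]
force: [1.8, -0.0, -0.4]
opening: 0.876
time_s: 44.7
position: [0.547, 0.1811, 0.2592]
tcp_rot: [[0.048, 0.999, 0.001], [0.999, -0.048, -0.001], [-0.0, 0.001, -1.0]]
force: [0.9, -0.1, -0.0]
opening: 0.603
[0.54699408 0.18107353 0.25919334]
wrist mould 766 [603.7 200.4] [47.7 51. ] 78.6 vx 0.2 s range [321.5 367.7] [367. 169.]
wrist mould 497 [587.1  45.5] [28.5 43.3] 88.3 vx -8.4 s range [174.8 202.4] [350. 295.]
wrist jaw 3137 [602.9 200.2] [89.9 80.2] 87.2 vx -0.6 s range [299.8 388.9] [366. 167.]
wrist jaw 649 [586.7 114.3] [30.1 40.6] 86.1 vx -12.4 s range [242.7 272.2] [347. 243.]
wrist jaw 111 [623.8 117.6] [11.6 19.6] 0.0 vx 24.5 s range [254.3 272.2] [383. 237.]
wrist jaw 152 [586.3  58.6] [ 2.1 39.9] 87.3 vx -9.9 s range [201.  202.7] [352. 285.]
wrist jaw 241 [595.4  31.3] [16.  36.2] 86.8 vx 0.6 s range [167.2 182.4] [359. 304.]
wrist grip 656 [546.2 180.8] [24.8 25.1] 87.8 vx -56.2 s range [310.2 333.9] [315. 209.]
side mould 80 [610.7 184.7] [60.3 32.4] 
[... 907 characters left out ...]

scene mould 603 [593.4 -40.4] [199.9  61.7] 87.1 vx 2.3 s range [  8.6 200.5] [296. 206.]
scene mould 172 [602.2 197.5] [60.2 54.3] 55.5 vx -1.2 s range [305.6 366.3] [335. 258.]
scene jaw 462 [590.7 -45.1] [258.1  71.6] 88.0 vx -0.2 s range [-22.5 226. ] [295. 210.]
scene jaw 83 [587.1 -51.6] [28.  39.6] 38.2 vx -3.4 s range [ 74.7 105.2] [294. 203.]
scene jaw 95 [591.8  15.5] [32.8 33. ] 16.0 vx -2.2 s range [144.2 174.5] [305. 217.]
scene jaw 246 [600.8 113.3] [33.3 63.6] 84.2 vx 1.8 s range [241.7 271.9] [319. 239.]
scene jaw 527 [605.8 199.9] [92.  79.3] 88.0 vx 2.3 s range [299.7 389. ] [335. 264.]
scene grip 81 [549.1 179.9] [26.4 23.6] 22.4 vx -53.3 s range [308.4 331.9] [353. 224.]
```

View pics/v_wrist.png

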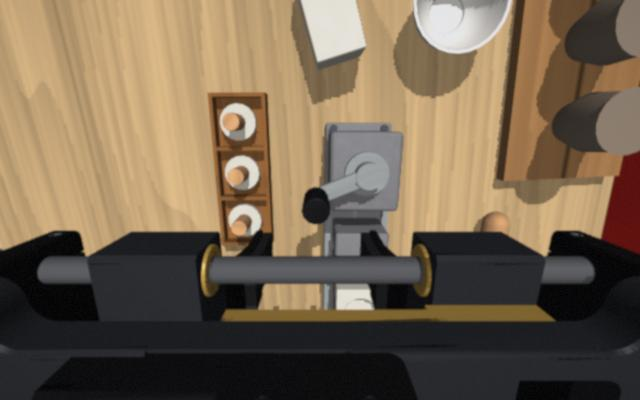

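View pics/v_side.png

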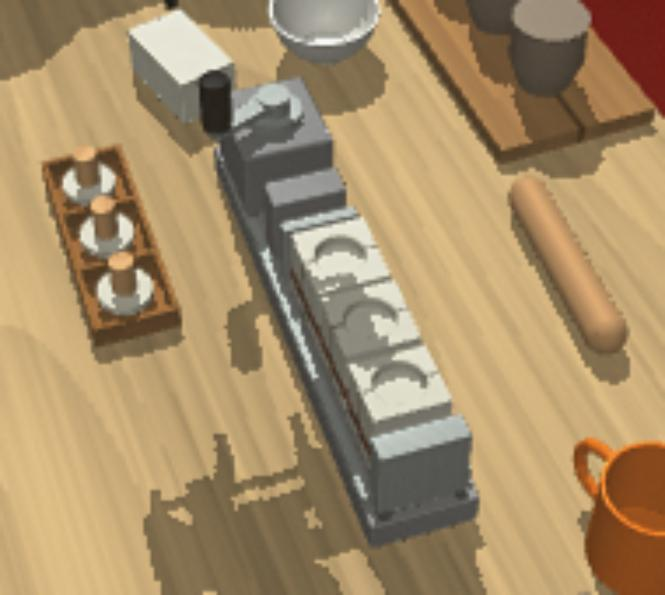

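All three moulds stand in a row between backstop and pad, pour holes up. Grip at (316,205) is centred under the tool. Pinch it.

```bash
python3 - <<'E'
import numpy as np
ph=np.radians(198.9-18*np.arange(24)); P=6*np.stack([np.cos(ph),np.sin(ph)],1)
for i,r in enumerate(np.diff(P,axis=0).round(2)): print(i,*r)
E
python3 -m handwheel '[{"hand":0.2,"dx":0,"dy":0,"dz":-4,"wx":0,"wy":0,"wz":0},{"hand":0.2,"dx":0,"dy":0,"dz":-4,"wx":0,"wy":0,"wz":0},{"hand":0.2,"dx":0,"dy":0,"dz":-3,"wx":0,"wy":0,"wz":0},{"hand":0.2,"dx":0,"dy":0,"dz":-0.8,"wx":0,"wy":0,"wz":0},{"hand":0.2,"dx":0,"dy":0,"dz":0,"wx":0,"wy":0,"wz":0},{"hand":-1,"dx":0,"dy":0,"dz":0,"wx":0,"wy":0,"wz":0},{"hand":-1,"dx":0,"dy":0,"dz":0,"wx":0,"wy":0,"wz":0},{"hand":-1,"dx":0,"dy":0,"dz":0,"wx":0,"wy":0,"wz":0},{"hand":-1,"dx":0,"dy":0,"dz":0,"wx":0,"wy":0,"wz":0},{"hand":-1,"dx":0,"dy":0,"dz":0,"wx":0,"wy":0,"wz":0}]'
```

```text
0 -0.32 1.85
1 0.26 1.86
2 0.83 1.69
3 1.31 1.35
4 1.66 0.88
5 1.85 0.32
6 1.86 -0.26
7 1.69 -0.83
8 1.35 -1.31
9 0.88 -1.66
10 0.32 -1.85
11 -0.26 -1.86
12 -0.83 -1.69
13 -1.31 -1.35
14 -1.66 -0.88
15 -1.85 -0.32
16 -1.86 0.26
17 -1.69 0.83
18 -1.35 1.31
19 -0.88 1.66
20 -0.32 1.85
21 0.26 1.86
22 0.83 1.69
time_s: 45.85
position: [0.5468, 0.1806, 0.1415]
tcp_rot: [[0.05, 0.999, -0.0], [0.999, -0.05, 0.0], [0.0, -0.0, -1.0]]
force: [-2.0, 0.3, 4.3]
opening: 0.291
```

```bash
python3 -m handwheel '[{"hand":-1,"dx":-0.32,"dy":1.85,"dz":0,"wx":0,"wy":0,"wz":0},{"hand":-1,"dx":0.26,"dy":1.86,"dz":0,"wx":0,"wy":0,"wz":0},{"hand":-1,"dx":0.83,"dy":1.69,"dz":0,"wx":0,"wy":0,"wz":0},{"hand":-1,"dx":1.31,"dy":1.35,"dz":0,"wx":0,"wy":0,"wz":0},{"hand":-1,"dx":1.66,"dy":0.88,"dz":0,"wx":0,"wy":0,"wz":0},{"hand":-1,"dx":1.85,"dy":0.32,"dz":0,"wx":0,"wy":0,"wz":0},{"hand":-1,"dx":1.86,"dy":-0.26,"dz":0,"wx":0,"wy":0,"wz":0},{"hand":-1,"dx":1.69,"dy":-0.83,"dz":0,"wx":0,"wy":0,"wz":0},{"hand":-1,"dx":1.35,"dy":-1.31,"dz":0,"wx":0,"wy":0,"wz":0},{"hand":-1,"dx":0.88,"dy":-1.66,"dz":0,"wx":0,"wy":0,"wz":0}]'
python3 -m handwheel '[{"hand":-1,"dx":0.32,"dy":-1.85,"dz":0,"wx":0,"wy":0,"wz":0},{"hand":-1,"dx":-0.26,"dy":-1.86,"dz":0,"wx":0,"wy":0,"wz":0},{"hand":-1,"dx":-0.83,"dy":-1.69,"dz":0,"wx":0,"wy":0,"wz":0},{"hand":-1,"dx":-1.31,"dy":-1.35,"dz":0,"wx":0,"wy":0,"wz":0},{"hand":-1,"dx":-1.66,"dy":-0.88,"dz":0,"wx":0,"wy":0,"wz":0},{"hand":-1,"dx":0,"dy":0,"dz":0,"wx":0,"wy":0,"wz":0}]'
python3 cl.py | grep -E "side|scene|0\."
```

```text
time_s: 46.85
position: [0.6599, 0.2213, 0.1414]
tcp_rot: [[0.049, 0.999, -0.003], [0.999, -0.049, 0.003], [0.003, -0.003, -1.0]]
force: [-6.0, 4.1, 7.5]
opening: 0.283
time_s: 47.45
position: [0.6223, 0.1436, 0.1415]
tcp_rot: [[0.051, 0.999, -0.001], [0.999, -0.051, 0.002], [0.002, -0.001, -1.0]]
force: [-3.0, 2.4, 4.1]
opening: 0.289
[0.62227739 0.1436409  0.14147633]
wrist mould 2100 [602.2 201.8] [50.1 50.2] 87.2 vx -1.4 s range [322.8 367.2] [283. 143.]
wrist jaw 7761 [602.9 200.6] [88.7 80.2] 87.1 vx -0.6 s range [301.4 388.5] [285. 138.]
wrist jaw 573 [613.4  82.6] [22.9 31.9] 81.0 vx 15.9 s range [217.4 238.5] [305. 300.]
wrist grip 300 [622.7 153.7] [ 5.4 20.1] 86.6 vx 21.6 s range [296.5 301.2] [315. 251.]
wrist grip 224 [640.5 154.4] [12.8  3.7] 20.1 vx 39.3 s range [296.6 301.7] [352. 251.]
side mould 69 [587.1 196.4] [24.2 59.2] 17.9 vx -16.2 s range [315.5 368.5] [305. 154.]
side mould 712 [590.9 -50. ] [182.5  60.7] 86.9 vx 0.3 s range [  2.9 181.5] [336. 213.]
side jaw 260 [601.7 195.5] [91.6 77.9] 87.5 vx -1.6 s range [294.4 382.3] [304. 158.]
side jaw 211 [596.9  78
[... 573 characters left out ...]
145.]
scene mould 175 [ 590.9 -110.7] [74.2 61.5] 86.5 vx 3.4 s range [-2.2 70. ] [286. 191.]
scene mould 147 [604.2 203.7] [41.7 51.8] 69.1 vx 0.5 s range [325.4 366.9] [336. 259.]
scene jaw 103 [ 593.1 -149.9] [89.7 50.3] 31.2 vx 7.6 s range [-25.   36.8] [277. 186.]
scene jaw 76 [ 587.3 -119.4] [38.4 31.5] 21.4 vx 0.3 s range [ 9.6 39.9] [285. 191.]
scene jaw 70 [616.8  42.4] [22.7 29.8] 73.3 vx 21.4 s range [173.3 197.5] [302. 226.]
scene jaw 61 [622.9  80.5] [34.9 16.9] 86.8 vx 25.5 s range [209.3 242.8] [306. 235.]
scene jaw 554 [605.8 198.6] [93.3 80. ] 86.9 vx 2.4 s range [300.3 388.6] [336. 264.]
scene grip 123 [624.  143.7] [24.7 48.5] 88.8 vx 23.4 s range [279.2 300.4] [319. 226.]
```

View pics/v_side.png

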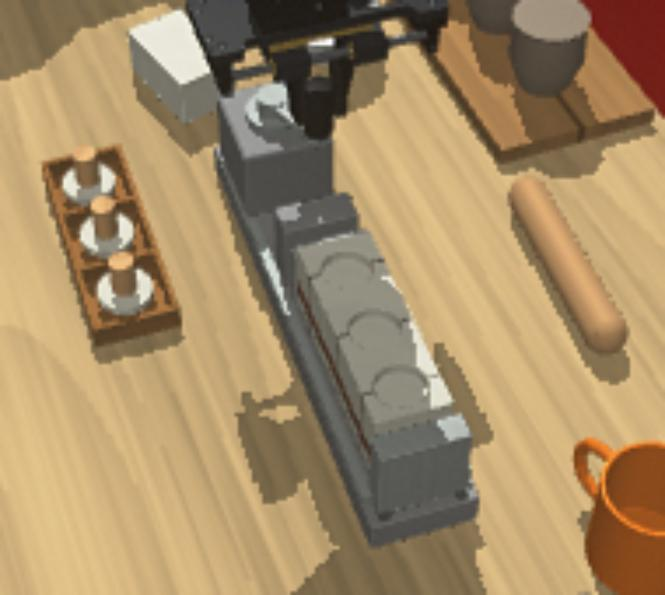

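```bash
python3 -m handwheel '[{"hand":-1,"dx":-1.85,"dy":-0.32,"dz":0,"wx":0,"wy":0,"wz":0},{"hand":-1,"dx":0,"dy":0,"dz":0,"wx":0,"wy":0,"wz":0},{"hand":-1,"dx":-1.86,"dy":0.26,"dz":0,"wx":0,"wy":0,"wz":0},{"hand":-1,"dx":0,"dy":0,"dz":0,"wx":0,"wy":0,"wz":0},{"hand":-1,"dx":-1.69,"dy":0.83,"dz":0,"wx":0,"wy":0,"wz":0},{"hand":-1,"dx":0,"dy":0,"dz":0,"wx":0,"wy":0,"wz":0},{"hand":-1,"dx":-1.35,"dy":1.31,"dz":0,"wx":0,"wy":0,"wz":0},{"hand":-1,"dx":0,"dy":0,"dz":0,"wx":0,"wy":0,"wz":0},{"hand":-1,"dx":-0.88,"dy":1.66,"dz":0,"wx":0,"wy":0,"wz":0},{"hand":-1,"dx":0,"dy":0,"dz":0,"wx":0,"wy":0,"wz":0}]'
python3 cl.py | grep -E "mould|jaw|0\."
```

```text
time_s: 48.6
position: [0.5471, 0.1799, 0.1414]
tcp_rot: [[0.048, 0.999, -0.001], [0.999, -0.048, -0.003], [-0.003, -0.001, -1.0]]
force: [-3.2, -2.7, 9.2]
opening: 0.293
[0.54707779 0.17985183 0.14139081]
wrist mould 1695 [604.6 199.3] [46.  51.9] 30.5 vx 1.1 s range [321.3 367.9] [395. 187.]
wrist jaw 5422 [602.9 209.7] [71.4 79.1] 87.0 vx -1.1 s range [319.  388.7] [393. 165.]
wrist jaw 209 [584.  170.4] [21.7 15.1] 54.1 vx -18.0 s range [301.4 319.8] [365. 239.]
wrist grip 285 [547.4 189.9] [ 5.6 20.2] 87.0 vx -55.5 s range [328.9 333.7] [315. 251.]
wrist grip 218 [565.3 190.7] [12.9  3.7] 20.9 vx -37.7 s range [328.9 334.2] [352. 251.]
wrist grip 90 [532.3 190.1] [4.6 5. ] 85.4 vx -70.6 s range [328.3 332.7] [286. 252.]
side mould 73 [610.8 189.8] [57.3 30. ] 31.2 vx 7.8 s range [312.9 353.2] [310. 154.]
side mould 718 [590.8 -59.5] [186.6  61.3] 87.2 vx 0.7 s range [ -4.2 174.9] [337. 215.]
side jaw 276 [601.8 195.9] [89.7 79.2] 87.9 vx -1.5 s range [294.9 381.9] [311. 158.]
side jaw 216 [596.3  70.4] [35.2 64.6] 87.7 vx -0.5 s range [197.  228.7] [321. 184.]
side jaw 504 [591.
[... 322 characters left out ...]
4.]
scene mould 582 [590.4 -61.3] [196.5  66.5] 87.8 vx 0.4 s range [ -8.3 178.1] [293. 202.]
scene mould 178 [607.6 200.7] [50.7 53.2] 72.6 vx 4.1 s range [322.3 371.3] [336. 259.]
scene jaw 518 [594.9 -39.9] [257.8  65.9] 87.6 vx 3.8 s range [-23.2 231.5] [302. 219.]
scene jaw 75 [ 585.3 -127.2] [27.1 35.8] 45.6 vx -1.3 s range [ 1.4 30.9] [284. 189.]
scene jaw 82 [588.7 -69.3] [32.9 31.7] 16.7 vx -0.9 s range [58.8 89.7] [292. 200.]
scene jaw 96 [590.9  -6.8] [32.6 33.5] 21.1 vx -1.9 s range [121.4 151.4] [301. 212.]
scene jaw 518 [605.8 200. ] [91.  80.1] 86.6 vx 2.3 s range [299.5 388.7] [336. 264.]
scene grip 113 [552.2 180.2] [21.3 43.6] 87.0 vx -50.2 s range [311.6 332.1] [353. 225.]
```

View pics/v_side.png

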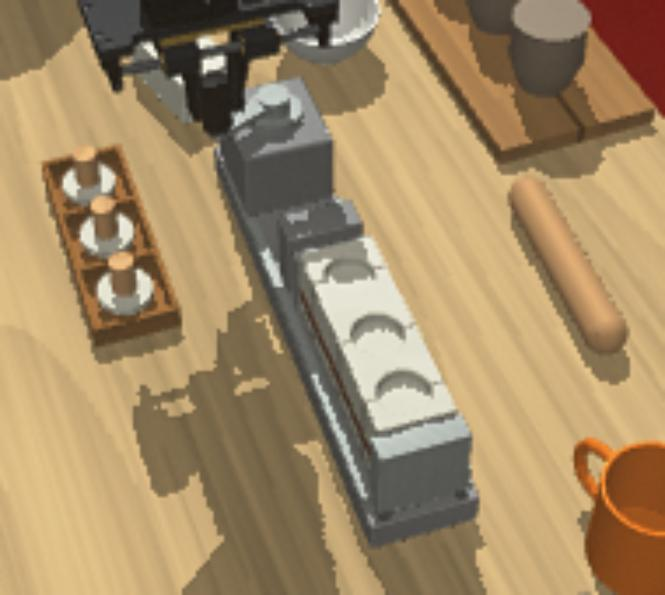

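```bash
python3 -m handwheel '[{"hand":-1,"dx":-0.32,"dy":1.85,"dz":0,"wx":0,"wy":0,"wz":0},{"hand":-1,"dx":0,"dy":0,"dz":0,"wx":0,"wy":0,"wz":0},{"hand":-1,"dx":0,"dy":0,"dz":0,"wx":0,"wy":0,"wz":0},{"hand":0.2,"dx":0,"dy":0,"dz":0,"wx":0,"wy":0,"wz":0},{"hand":0.2,"dx":0,"dy":0,"dz":0,"wx":0,"wy":0,"wz":0},{"hand":0.2,"dx":0,"dy":0,"dz":0,"wx":0,"wy":0,"wz":0},{"hand":0.2,"dx":0,"dy":0,"dz":3,"wx":0,"wy":0,"wz":0},{"hand":0.2,"dx":0,"dy":0,"dz":4,"wx":0,"wy":0,"wz":0},{"hand":0.2,"dx":0,"dy":0,"dz":5,"wx":0,"wy":0,"wz":0},{"hand":0.2,"dx":0,"dy":0,"dz":2,"wx":0,"wy":0,"wz":0}]'
python3 -m handwheel '[{"hand":0.2,"dx":0.5,"dy":-4.5,"dz":0,"wx":0,"wy":0,"wz":0},{"hand":0.2,"dx":0.5,"dy":-4.5,"dz":0,"wx":0,"wy":0,"wz":0},{"hand":0.2,"dx":0.5,"dy":-4.5,"dz":0,"wx":0,"wy":0,"wz":0},{"hand":0.2,"dx":0.5,"dy":-4.5,"dz":0,"wx":0,"wy":0,"wz":0},{"hand":0.2,"dx":0.5,"dy":-4.5,"dz":0,"wx":0,"wy":0,"wz":0},{"hand":0.2,"dx":0,"dy":-2,"dz":0,"wx":0,"wy":0,"wz":0},{"hand":0.2,"dx":0,"dy":0,"dz":0,"wx":0,"wy":0,"wz":0},{"hand":0.2,"dx":0,"dy":0,"dz":0,"wx":0,"wy":0,"wz":0}]'
python3 cl.py
```

```text
time_s: 49.75
position: [0.5465, 0.1993, 0.285]
tcp_rot: [[0.05, 0.999, 0.007], [0.999, -0.05, 0.001], [0.001, 0.007, -1.0]]
force: [1.4, 0.2, -0.6]
opening: 0.597
time_s: 50.55
position: [0.5688, -0.0462, 0.28]
tcp_rot: [[0.051, 0.999, -0.001], [0.999, -0.051, 0.001], [0.001, -0.001, -1.0]]
force: [-1.0, -0.5, 0.4]
opening: 0.6
[ 0.56882018 -0.04621851  0.27998828]
wrist mould 4652 [591.1 -48.8] [169.   60.7] 87.2 vx 0.4 s range [ 12.7 179.1] [335. 181.]
wrist jaw 1649 [596.4  70.7] [29.1 63.5] 86.8 vx -0.4 s range [200.  228.7] [335.  83.]
wrist jaw 555 [594.4  41.8] [10.7 63. ] 87.9 vx -0.9 s range [180.5 190.4] [335. 110.]
wrist jaw 941 [593.5   2.6] [39.5 39.3] 75.8 vx 0.2 s range [127.1 165. ] [335. 145.]
wrist jaw 805 [591.  -61.3] [38.2 38.8] 87.1 vx 1.0 s range [ 63.8 100.3] [335. 199.]
wrist jaw 690 [ 587.2 -118.8] [37.  38.3] 67.1 vx 0.1 s range [ 7.4 42. ] [334. 243.]
side mould 43 [591.  181.6] [14.7 32.5] 39.8 vx -11.5 s range [314.9 337.6] [305. 155.]
side mould 709 [591.  -58.4] [183.9  60.6] 87.0 vx 0.8 s range [ -4.3 174.9] [337. 215.]
side jaw 48 [631.6 165.9] [35.
[... 564 characters left out ...]
32.]
scene mould 576 [592.7 -62.6] [197.2  61.8] 87.9 vx 2.7 s range [ -3.6 177.9] [293. 202.]
scene mould 176 [608.  202.1] [45.8 62.5] 39.8 vx 4.4 s range [317.2 368.2] [335. 259.]
scene jaw 516 [594.4 -42.6] [259.5  69.9] 86.2 vx 3.4 s range [-21.8 230.1] [302. 219.]
scene jaw 72 [ 585.3 -127. ] [28.5 35.6] 76.8 vx -1.3 s range [ 2.1 30.5] [284. 189.]
scene jaw 82 [588.4 -68.5] [31.4 32.4] 19.2 vx -1.3 s range [58.9 88.8] [292. 200.]
scene jaw 95 [592.4  -6.6] [33.2 34.9] 33.7 vx -0.5 s range [122.1 152.6] [301. 212.]
scene jaw 531 [605.5 199.9] [91.5 80.5] 87.7 vx 2.0 s range [300.2 388.6] [336. 264.]
scene grip 86 [546.1 198.2] [25.5 24.1] 60.4 vx -57.2 s range [326.9 350.2] [358. 228.]
```

View pics/v_wrist.png

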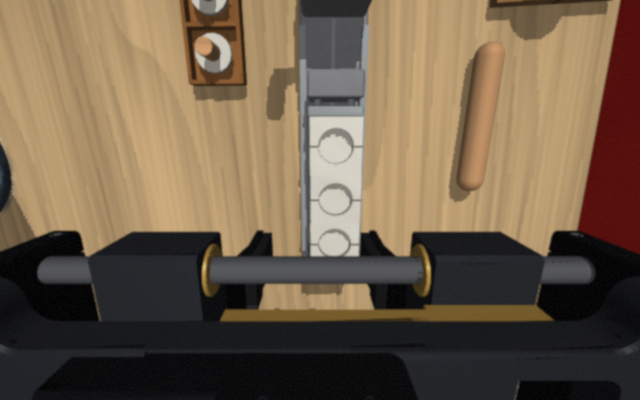

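View pics/v_scene.png

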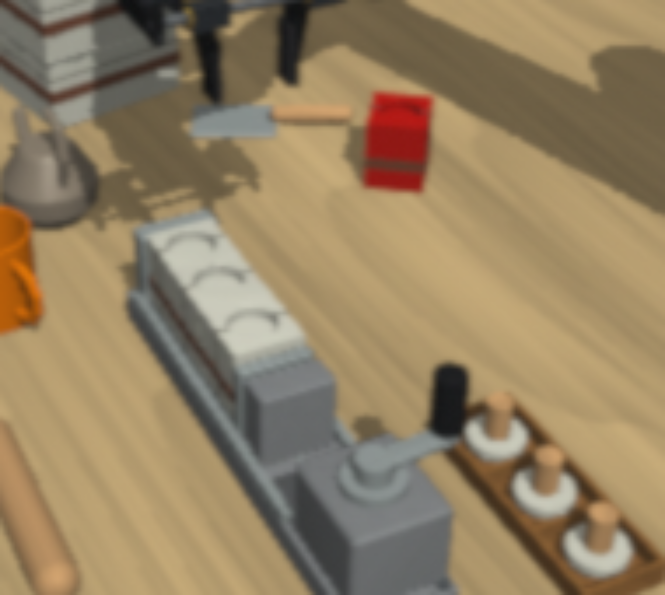

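The moulds are clamped in one row (mould end s≈180 mm, against the backstop), and the pad-to-carriage distance fell from 36.8 to 28.9 mm, so the pad is in about 7.9 mm. The tool is clear of everything. Hand in.

```bash
python3 -m handwheel '[{"hand":0.2,"dx":0,"dy":0,"dz":0,"wx":0,"wy":0,"wz":0},{"hand":0.2,"dx":0,"dy":0,"dz":0,"wx":0,"wy":0,"wz":0},{"hand":0.2,"dx":0,"dy":0,"dz":0,"wx":0,"wy":0,"wz":0}]'
python3 -c "
from rig import hand_in
print(hand_in())"
```

```text
time_s: 51.0
position: [0.5691, -0.0454, 0.2806]
tcp_rot: [[0.049, 0.999, 0.0], [0.999, -0.049, -0.0], [-0.0, 0.0, -1.0]]
force: [0.2, 0.3, 0.4]
opening: 0.601
the job is handed in; nothing more can be done
None
```

The job is done and handed in at about 51 s of the 210 s allowed; no verdict was reported.

- **Covers:** all three moulds had one. Each cover now sits flat, knob up, in its own holder pocket.
- **Vise:** I wound it open just under three turns, to a gap of about 214 mm.
- **Moulds:** they stand in the order a, b, c from the backstop. They are within about 1 mm of the vise centre line in the wrist view (up to about 3 mm in the scene camera), with seams parallel to the jaws to within about 1°.
- **Clamping:** I then closed the crank about 1.05 turns. In the last wrist view the pad is pushed in about 7.9 mm (pad-to-carriage distance 36.8 mm before, 28.9 mm after), and the row ends 180 mm from the backstop, equal to the three thicknesses.
- **Robot and bystanders:** the hand is open and about 0.28 m up, touching nothing. I never touched the bystanders or the red look-alike. I saw no knocked mould and no slackened grip.

- **Refused call:** the first move was refused as invalid input because some keys were missing, and nothing moved.
- **Camera disagreement:** the cameras differed by 2–5 mm in places, and I relied on the wrist camera.
- **Not measured:** I could not measure the force on the backstop; I inferred it from the pad being pushed in with the row tight.

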